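# Level the camp griddle with the torpedo level

### The job

Pull the spirit level out of the white caddy, lay it vial up on the griddle plate so that it runs from the near edge to the back edge, and let go of it; then turn the knob of the griddle's levelling foot until the bubble sits centred between the two lines. To finish, press the level down onto the plate with a light, steady push and stay there pressing, bubble still centred, so that I can tighten the lock nut; leave the mug, pot, bowl and spork where they are.

Things in the scene. Friction and masses are not known exactly. Their poses are not given: they have to be found in the camera images.
- level_mid (a point): Centre of the loose torpedo spirit level: plain aluminium bar 180 mm long (x), 20 thick (y), 42 high (z), 120 g; flat measuring edge 21 mm below this point, top edge 21 mm above, with a 44 mm notch for the vial in mid-length. Starts on end in the caddy slot: +x end up, leaning about 26 deg to the caddy's +x, measuring edge facing that way and down. Laid properly, z points up.
- vial_mid (a point): Middle of the level's vial, half-way between its two black lines (12 mm apart); axes as level_mid, 14.5 mm from it towards the top edge. The vial is a green tube 44 mm long in the notch, its top 3 mm below the top edge. The level can be pressed on its top edge on both sides of the notch or on one; it stays flat.
- bubble_mid (a point): Centre of the white bubble, some 9 mm of which shows; it slides along the level's x, up to 11.5 mm either way of vial_mid, towards the higher end, 0.5 mm per milliradian of slope, and settles in about a second. Same axes. Centred: within 1.5 mm of vial_mid along x.
- plate_mid (a point): Centre of the upper face of the griddle's steel plate, about 95 mm above the table. x: across the plate from its near edge, where the levelling foot is, to its back edge (270 mm); y: its width (360 mm); z: its normal. Left, right and back edges have rims 9 mm high, the near edge none. The near edge starts some 2 to 3 mm too low.
- foot_grip (a point): Centre of the levelling foot's round black knob (34 mm across, 28 tall, 70 to 98 mm above the table), on its upright axis; axes as the griddle's. It stands 65 mm out from the middle of the plate's near edge over a lug at most 50 mm high. Clockwise from above raises the near edge: bubble goes 1.5 mm per rad towards the foot. Stiff (0.07 N m), stays as left, does not rise.
- caddy_slot (a point): Middle of the mouth, at rim height, of the caddy slot that holds the level. The white plastic utensil caddy is fixed to the table: 88 mm (x) by 84 (y), 89 high, walls 4 mm, with two upright slots, each 80 mm along x and 36 wide; the other, empty slot lies 40 mm to +y. The level sticks out some 95 mm above the rim.
- mug: Bystander: titanium mug with a handle, 84 mm wide, 88 high; origin at the centre of its underside.
- pot: Bystander: steel cook pot, 144 mm wide, 105 high; origin at the centre of its underside.
- bowl: Bystander: dark collapsible silicone bowl with stepped sides, 138 mm wide, 44 high; origin at the centre of its underside.
- spork: Bystander: orange plastic spork lying flat, 170 mm long, 34 wide; origin near its middle, x towards its tines.
Mind the look-alikes: they are no part of the job. Of the things shaped like the part that bears level_mid, the aluminium one is meant.

How it is judged:
By the outcome, as a careful person would: the job done as asked, in the order asked, and still so for the second after the job is handed in, while the arm keeps its last pose, push and grip.
It also fails if it takes over 72 s, if anything falls off the work surface, if the arm or the gripper's body presses on something with over 40 N, if the wrist force passes 120 N, or if a joint passes its speed limit or range.

### The arm

A 7-joint arm with a two-finger parallel gripper is mounted at the origin on the work surface. World frame = base frame: x ahead of the robot, y to its left, z up, the work surface at z = 0. Lengths are in mm, angles in rad, forces in N, time in s.
With the tool pointing down it reaches from about 400 to 900 mm from the base axis. Payload 5.6 kg.
Tool frame: the origin (TCP) lies midway between the tips of the shut fingers; the grasp point (between the pads) lies 19 mm behind it; x points along the fingers, y is the direction in which the jaws open and shut, and the axes are right-handed (so a half turn about x gives the same grasp; the last joint's range is limited). The gripper opens to 92 mm and grips with 3 to 60 N. Pads are 20 mm wide; open, the fingers measure 128 mm over their backs; the gripper's body (75 mm by 189 mm) begins 69 mm behind the grasp point.
Start: joints at [1.137, 0.468, -0.012, 1.603, 0.006, 1.071, -0.056], TCP at [247.564, -601.017, 214.592] pointing down, gripper open.
Joint ranges: [-2.53, 2.53], [-0.31, 2.02], [-1.57, 1.55], [0.28, 2.44], [-1.29, 4.43], [0.15, 1.84], [-2.92, 2.92]. Speed limits (rad/s): [2.57, 2.57, 3.14, 3.14, 3.14, 3.14, 3.14].

### API

Orientations are given as a unit quaternion [w, x, y, z].
In Python, from plant import bot gives the robot as it stands.
- The arm moves only by the tool carry_out, never from a script. Its argument "steps" is a list of rows, each a list of 7 numbers: the shift along the tool's x, y, z in cm, then the turn, a rotation vector about the tool's x, y, z in rad, then the opening, from -1 (shut) to 1 (fully open). A call has 1 to 12 rows; each row shifts and turns the commanded pose from where the row before left it, along the tool's axes as they then stand; what a row does not reach is not made up. A row lasts 1/8 s, in which the tool goes at most 62.5 mm and 10.7 degrees, less where a joint would pass 70% of its speed; a pose out of reach is approached as far as the arm can. A call is refused whole if a number of a shift passes 6.25 or a number of a turn 0.188, either way. A call with a gripper value outside its range is refused whole. The fingers move at their own pace and stop on an object; "squeeze" is the grip in N (left out, the last holds). Time passes only in rows, so rows that do not move let the fingers close. It gives the time, the measured TCP pose, the force and the opening at its end, in the units of the state.
- bot.state(): the state, without advancing time (a new reading comes with each control period).
- bot.grab_frame(name): name is "side" or "top"; returns a dict with "img" (384x512x3 uint8, red, green, blue), "vfov" (degrees; the focal length in pixels is half the picture's height over the tangent of half this angle, whatever the lens; pixels are square), "cx", "cy" (the principal point, pixels), "dist" ([k1, k2, p1, p2, k3] as OpenCV has them; the pictures are not rectified), "R" (3x3) and "t" (3): a world point X has camera coordinates R X + t. Camera axes: x right, y down, z forward; pixel columns grow to the right and rows downward; lengths in mm; the calibration is good to about 2 mm. A picture is of the moment at which its call begins. There is no depth.
- bot.sign_off(): hands the job in, once; it reports no verdict.
The state is a dict: "time": time; "q": joint angles; "dq": joint speeds; "tau": joint torques, N m; "tcp_pos": TCP position; "orientation": TCP orientation; "wrist_force": force on the tool from outside, world axes, zero at the start; "torque": the same for the moment, N m; "width": opening from 0.0 (shut) to 1.0 (fully open).
Only numpy, scipy, OpenCV 4.12 (cv2) and the standard library are available. Lean on these libraries where they do the work, as an engineer would, in place of code of your own. Each camera call takes 0.05 s, during which the arm holds its last target.

## Working session

There is one attempt and no reset: what is moved stays moved. The work goes in short steps, Python scripts to look and compute and a tool call to move; the robot and the scene stay as the last step left them, time stands still between calls to the robot, and variables do not carry over. Pictures are saved under pics/ and viewed, and the job is handed in when it is done.

Besides the shell and the picture viewer there is one more tool, called after "Call:" as name(argument=value, ...), one argument or row to a line, values as JSON. carry_out: Moves the arm, as the interface text tells. Its arguments: {"type":"object","properties":{"steps":{"type":"array","items":{"type":"array","items":{"type":"number"}}},"squeeze":{"type":"number"}},"required":["steps"]}

```bash
mkdir -p pics; ls
python3 - <<'E'
from plant import bot
import cv2
s=bot.state(); print(s)
for n in("side","top"):
    f=bot.grab_frame(n); cv2.imwrite(f"pics/{n}0.png",f["img"][:,:,::-1])
    print(n,f["vfov"],f["cx"],f["cy"],f["dist"],f["R"],f["t"])
E
```

```text
pics
{'time': 0.0, 'q': array([ 1.13700136,  0.46837727, -0.01162418,  1.60361503,  0.00599053,
        1.07137606, -0.05628627]), 'dq': array([ 0.00089868, -0.0002326 ,  0.00021448, -0.00084906,  0.00098114,
        0.00144359,  0.00121352]), 'tau': array([ 2.27093260e-04, -5.20573318e+01, -1.20314240e-02, -2.43754756e+01,
       -5.66203601e-02,  1.71576336e-02,  1.51698860e-04]), 'tcp_pos': array([ 247.33131109, -600.48302834,  213.64384407]), 'orientation': array([-0.13668133, -0.6934977 , -0.13787247,  0.69380858]), 'wrist_force': array([ 0.42168361, -0.28220863, -0.28557002]), 'torque': array([-0.02896602,  0.03750693,  0.05556086]), 'width': 1.0033258581564242}
side 50.47606319765234 252.00988810221318 190.48684398359356 [-0.04017786  0.          0.          0.          0.        ] [[ 0.99818916 -0.05996999  0.00469143]
 [-0.0268607  -0.51415561 -0.85727622]
 [ 0.05382298  0.85559781 -0.51483539]] [-518.06334331   97.19711274 1402.0020334 ]
top 45.035548052096274 259.1933785563842 187.22069222671195 [-0.08593313  0.          0.          0.          0.        ] [[ 0.02086088 -0.99976804 -0.0053561 ]
 [-0.99797421 -0.0205008  -0.06022615]
 [ 0.06010238  0.00660162 -0.99817039]] [   8.74761231  522.27677652 1579.69877889]
```

View pics/side0.png

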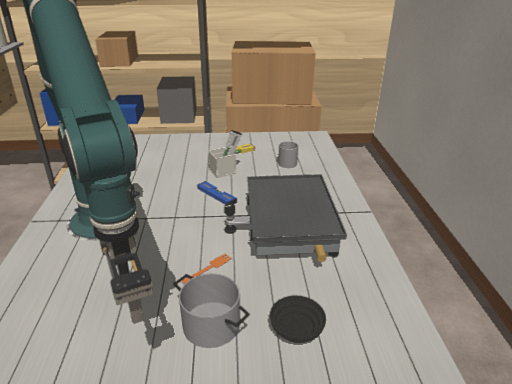

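View pics/top0.png

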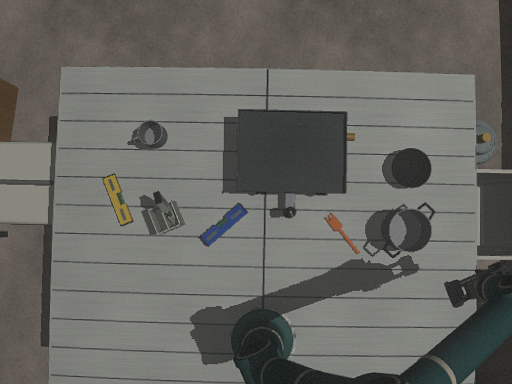

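The scene shows an aluminium level in the white caddy, with blue and yellow decoys beside it. The griddle sits in the middle with its foot towards the robot. I'll zoom in on these.

```bash
cat > h.py <<'E'
import cv2,numpy as np
from scipy.spatial.transform import Rotation as Ro
def cam(f):
    h=f["img"].shape[0]; fl=h/2/np.tan(np.radians(f["vfov"])/2)
    return np.array([[fl,0,f["cx"]],[0,fl,f["cy"]],[0,0,1]]),np.array(f["dist"]),np.array(f["R"]),np.array(f["t"])
def proj(f,X):
    K,d,R,t=cam(f); return cv2.projectPoints(np.array(X,float).reshape(-1,3),cv2.Rodrigues(R)[0],t,K,d)[0].reshape(-1,2)
def ray(f,uv):
    K,d,R,t=cam(f); n=cv2.undistortPoints(np.array([[uv]],float),K,d).ravel()
    return -R.T@t, R.T@np.array([n[0],n[1],1.])
def atz(f,uv,z):
    c,r=ray(f,uv); return c+r*(z-c[2])/r[2]
def tri(fs,uvs):
    A=np.zeros((3,3));b=np.zeros(3);
    for f,uv in zip(fs,uvs):
        c,r=ray(f,uv); r/=np.linalg.norm(r);P=np.eye(3)-np.outer(r,r);A+=P;b+=P@c
    return np.linalg.solve(A,b)
def crop(f,x0,y0,w,h,s,name):
    im=cv2.resize(f["img"][y0:y0+h,x0:x0+w],None,fx=s,fy=s,interpolation=cv2.INTER_CUBIC)[:,:,::-1].copy()
    for x in range((x0+9)//10*10,x0+w,10): cv2.line(im,((x-x0)*s,0),((x-x0)*s,5 if x%50 else 14),(0,0,255),1); cv2.putText(im,str(x),((x-x0)*s+1,20),0,.3,(0,0,255),1)
    for y in range((y0+9)//10*10,y0+h,10): cv2.line(im,(0,(y-y0)*s),(5,(y-y0)*s),(0,0,255),1); cv2.putText(im,str(y),(6,(y-y0)*s+4),0,.3,(0,0,255),1)
    cv2.imwrite(f"pics/{name}.png",im)
def loadF(n,img=None):
    import pickle; return pickle.load(open(n,"rb"))
E
python3 - <<'E'
from plant import bot
from h import *
import pickle
fs={n:bot.grab_frame(n) for n in("side","top")}
pickle.dump(fs,open("f0.pkl","wb"))
crop(fs["side"],195,120,75,60,10,"s_caddy"); crop(fs["top"],125,180,75,60,10,"t_caddy")
crop(fs["side"],210,165,140,100,5,"s_grid"); crop(fs["top"],215,100,140,130,5,"t_grid") if 0 else crop(fs["top"],215,100,140,119,5,"t_grid")
E
```

```text
(no output)
```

View pics/s_caddy.png

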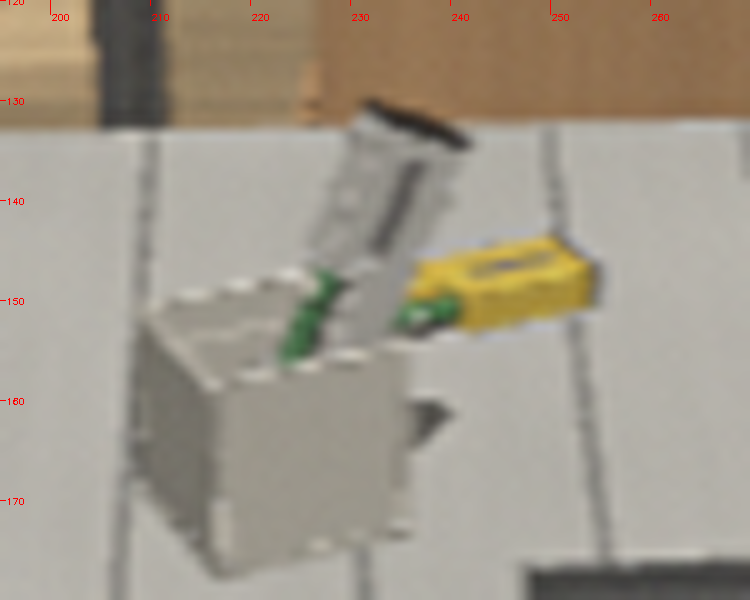

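View pics/t_caddy.png

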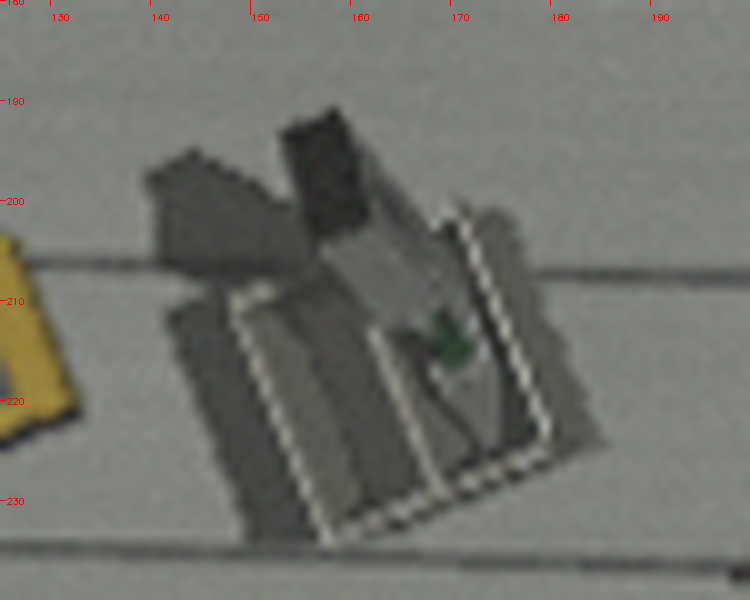

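View pics/s_grid.png

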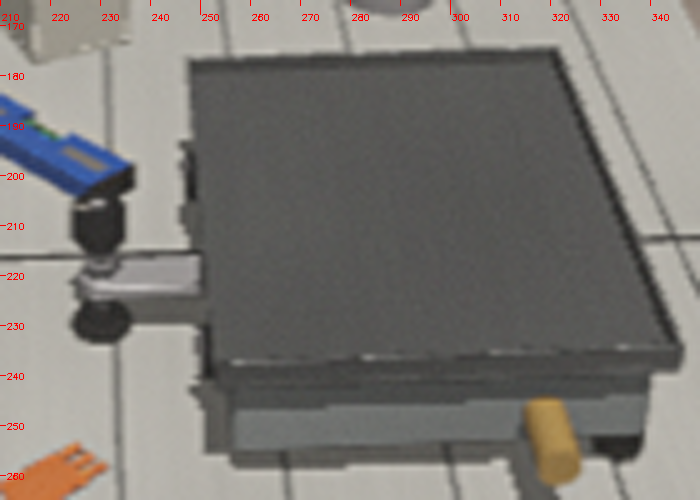

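View pics/t_grid.png

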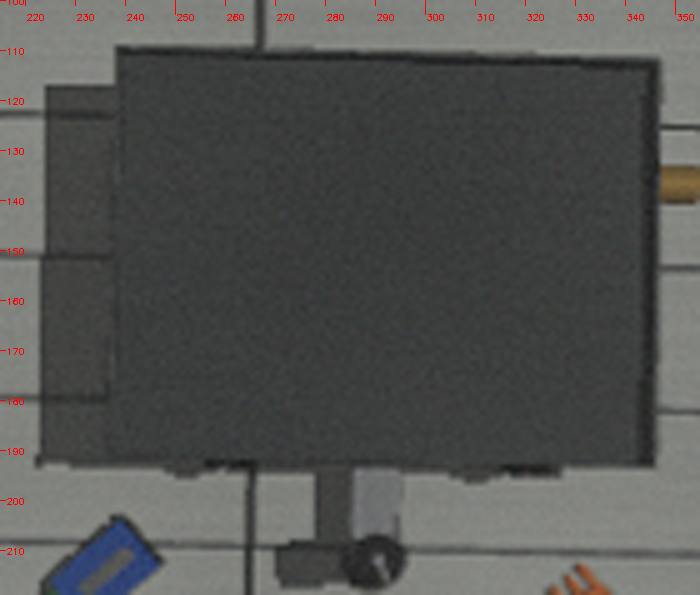

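Run:
```python
from h import *
fs=loadF("f0.pkl");S,T=fs["side"],fs["top"];np.set_printoptions(precision=1,suppress=True)
print("plate top@95(rim 104 for TL,TR)")
for uv,z in [((238,109.5),104),((346.5,112),104),((345.5,193),104),((236.5,192.3),98)]: print(atz(T,uv,z))
print("plate side")
for uv,z in [((247.5,177.5),104),((320.5,175),104),((346,236),104),((253,238),104)]: print(atz(S,uv,z))
print("knob top",atz(T,(290,212),98),"side",atz(S,(229.5,200+4.5),98))
print("caddy rim T")
for uv in [(148.5,210),(157.3,233.5),(179.3,225),(171,201)]: print(atz(T,uv,89))
print("S")
for uv in [(208.5,151.5),(216,158.5),(235.5,154.5),(228,147)]: print(atz(S,uv,89))
print("level end cap corners tri")
# side cap corners: (231,130)left ,(241.5,134.5) right
for a,b in [((231,130.5),(157,203.5)),((241.5,134.5),(153.5,194)),((241.5,134.5),(158,191.5)),((231,130.5),(161,201.5))]: print(a,b,tri([S,T],[a,b]))
```

```text
plate top@95(rim 104 for TL,TR)
[771.9  94.2 104. ]
[ 771.3 -264.   104. ]
[ 503.6 -262.6  104. ]
[498.9  92.8  98. ]
plate side
[507.2  78.6 104. ]
[770.   83.6 104. ]
[ 769.4 -276.   104. ]
[ 505.1 -270.5  104. ]
knob top [438.2 -83.   98. ] side [441.3 -84.6  98. ]
caddy rim T
[434.8 382.5  89. ]
[358.3 350.8  89. ]
[387.9 278.8  89. ]
[466.1 308.6  89. ]
S
[360.8 330.8  89. ]
[392.4 265.3  89. ]
[470.  297.3  89. ]
[440.6 370.1  89. ]
level end cap corners tri
(231, 130.5) (157, 203.5) [454.7 334.8 177.2]
(241.5, 134.5) (153.5, 194) [491.1 352.9 151.2]
(241.5, 134.5) (158, 191.5) [494.8 337.3 158. ]
(231, 130.5) (161, 201.5) [457.9 321.2 183. ]
```

```bash
cat >> h.py <<'E'
from scipy.linalg import logm,expm
def Tm(s):
    q=s["orientation"];M=np.eye(4);M[:3,:3]=Ro.from_quat([q[1],q[2],q[3],q[0]]).as_matrix();M[:3,3]=s["tcp_pos"];return M
def mk(p,x,y):
    x=np.array(x,float);x/=np.linalg.norm(x);y=np.array(y,float);y-=x*(x@y);y/=np.linalg.norm(y)
    M=np.eye(4);M[:3,:3]=np.c_[x,y,np.cross(x,y)];M[:3,3]=p;return M
def step(T,row):
    A=np.eye(4);A[:3,:3]=Ro.from_rotvec(row[3:6]).as_matrix();A[:3,3]=np.array(row[:3])*10;return T@A
def plan(T0,T1,n=None):
    D=np.linalg.inv(T0)@T1
    if n is None:
        w=Ro.from_matrix(D[:3,:3]).magnitude(); n=max(1,int(np.ceil(max(np.linalg.norm(D[:3,3])/60,w/0.18))))
    A=expm(np.real(logm(D))/n); w=Ro.from_matrix(A[:3,:3]).as_rotvec()
    r=np.r_[A[:3,3]/10,w].round(3); T=T0.copy()
    for k in range(n): T=step(T,r)
    print("n",n,"row",list(r),"end",T[:3,3].round(1),"err",(T[:3,3]-T1[:3,3]).round(1),"ang",round(Ro.from_matrix(T[:3,:3].T@T1[:3,:3]).magnitude(),3)); return T
def show(s):
    T=Tm(s);print("t",round(s["time"],2),"q",np.round(s["q"],2),"p",T[:3,3].round(1),"x",T[:3,0].round(3),"y",T[:3,1].round(3),"F",np.round(s["wrist_force"],1),"M",np.round(s["torque"],2),"w",round(s["width"],3))
E
python3 - <<'E'
from plant import bot
from h import *
np.set_printoptions(precision=3,suppress=True)
s=bot.state();show(s)
E
```

```text
t 0.2 q [ 1.14  0.47 -0.01  1.6   0.01  1.07 -0.06] p [ 247.4 -600.7  214. ] x [-0.     0.001 -1.   ] y [ 0.381 -0.925 -0.001] F [-1.4  0.9 -0.3] M [-0.04  0.01  0.01] w 0.999
```

```bash
cat >> h.py <<'E'
a=np.radians(22);CX=np.array([np.cos(a),np.sin(a),0]);CY=np.array([-np.sin(a),np.cos(a),0]);Z=np.array([0,0,1.])
SLOT=np.array([421.5,310.5,89])
def caddy_pose(th=40,s=55,zc=6,dy=2,back=0):
    b=np.radians(26);LX=CX*np.sin(b)+Z*np.cos(b);LZ=-CX*np.cos(b)+Z*np.sin(b)
    mid=SLOT+19*CX+4.9*Z+dy*CY
    t=np.radians(th);x=-LZ*np.cos(t)-LX*np.sin(t)
    return mk(mid+s*LX+zc*LZ+x*(19-back),x,CY)
E
python3 - <<'E'
from plant import bot
from h import *
np.set_printoptions(precision=3,suppress=True)
s=bot.state();T=Tm(s)
W1=mk([560,-350,320],[0,0,-1],[1,0,0])
W2=mk([610,60,320],[0,0,-1],[.7,.7,0])
G=caddy_pose(back=120);print(G,caddy_pose())
T=plan(T,W1);T=plan(T,W2);T=plan(T,G)
E
```

```text
[[  0.377  -0.375   0.847 417.633]
 [  0.152   0.927   0.342 311.095]
 [ -0.914  -0.      0.407 238.232]
 [  0.      0.      0.      1.   ]] [[  0.377  -0.375   0.847 462.887]
 [  0.152   0.927   0.342 329.379]
 [ -0.914  -0.      0.407 128.607]
 [  0.      0.      0.      1.   ]]
n 7 row [np.float64(-1.514), np.float64(1.325), np.float64(-5.917), np.float64(-0.169), np.float64(-0.0), np.float64(0.0)] end [ 559.6 -349.7  320.1] err [-0.4  0.3  0.1] ang 0.003
n 7 row [np.float64(0.004), np.float64(2.688), np.float64(-5.417), np.float64(-0.112), np.float64(-0.0), np.float64(0.0)] end [609.7  60.  320.2] err [-0.3 -0.   0.2] ang 0.002
n 7 row [np.float64(0.585), np.float64(2.723), np.float64(-4.038), np.float64(-0.164), np.float64(-0.053), np.float64(0.035)] end [417.9 311.4 238.2] err [0.2 0.3 0. ] ang 0.003
```

Call:
carry_out(
  steps=[
    [-1.51,1.32,-5.92,-0.169,0,0,1],
    [-1.51,1.32,-5.92,-0.169,0,0,1],
    [-1.51,1.32,-5.92,-0.169,0,0,1],
    [-1.51,1.32,-5.92,-0.169,0,0,1],
    [-1.51,1.32,-5.92,-0.169,0,0,1],
    [-1.51,1.32,-5.92,-0.169,0,0,1],
    [-1.51,1.32,-5.92,-0.169,0,0,1],
  ],
  squeeze=40,
)

```text
time: 1.08
tcp_pos: [560.6, -347.7, 320.2]
orientation: [0.502, 0.498, 0.502, -0.498]
wrist_force: [0.3, -0.6, -0.6]
width: 1.006
```

Call:
carry_out(
  steps=[
    [0,2.69,-5.42,-0.112,0,0,1],
    [0,2.69,-5.42,-0.112,0,0,1],
    [0,2.69,-5.42,-0.112,0,0,1],
    [0,2.69,-5.42,-0.112,0,0,1],
    [0,2.69,-5.42,-0.112,0,0,1],
    [0,2.69,-5.42,-0.112,0,0,1],
    [0,2.69,-5.42,-0.112,0,0,1],
  ],
)

```text
time: 1.95
tcp_pos: [609.3, 62.3, 320.0]
orientation: [0.654, 0.269, 0.654, -0.269]
wrist_force: [0.1, -0.2, 0.0]
width: 1.002
```

Run:
```python
from plant import bot
from h import *
s=bot.state();show(s);T=Tm(s)
plan(T,caddy_pose(back=120))
```

```text
t 1.95 q [ 0.32  0.4  -0.64  1.54  0.24  1.28  0.44] p [609.3  62.3 320. ] x [-0.  0. -1.] y [ 0.703  0.711 -0.   ] F [ 0.1 -0.2  0. ] M [ 0.03 -0.17 -0.01] w 1.002
n 7 row [np.float64(0.582), np.float64(2.699), np.float64(-4.015), np.float64(-0.164), np.float64(-0.053), np.float64(0.035)] end [417.5 311.  238.2] err [-0.1 -0.1 -0. ] ang 0.002
```

Call:
carry_out(
  steps=[
    [0.58,2.7,-4.02,-0.164,-0.053,0.035,1],
    [0.58,2.7,-4.02,-0.164,-0.053,0.035,1],
    [0.58,2.7,-4.02,-0.164,-0.053,0.035,1],
    [0.58,2.7,-4.02,-0.164,-0.053,0.035,1],
    [0.58,2.7,-4.02,-0.164,-0.053,0.035,1],
    [0.58,2.7,-4.02,-0.164,-0.053,0.035,1],
    [0.58,2.7,-4.02,-0.164,-0.053,0.035,1],
  ],
)

```text
time: 2.82
tcp_pos: [416.9, 311.3, 238.3]
orientation: [0.824, -0.105, 0.533, 0.162]
wrist_force: [-0.6, 1.1, 0.1]
width: 0.998
```

Run:
```python
from plant import bot
from h import *
s=bot.state();show(s);T=Tm(s)
T=plan(T,caddy_pose(back=0),3)
fs={n:bot.grab_frame(n) for n in("side","top")}
crop(fs["side"],180,90,120,95,6,"s1"); crop(fs["top"],110,160,120,95,6,"t1")
```

```text
t 2.83 q [ 0.12  0.12 -0.97  2.15  0.5   0.59  0.77] p [416.9 311.3 238.3] x [ 0.38   0.155 -0.912] y [-0.379  0.925 -0.   ] F [-0.6  1.1  0.1] M [-0.    0.21 -0.01] w 0.998
n 3 row [np.float64(4.012), np.float64(-0.019), np.float64(0.006), np.float64(0.002), np.float64(0.001), np.float64(-0.001)] end [462.9 329.3 128.6] err [ 0.1 -0.   0. ] ang 0.002
```

View pics/s1.png

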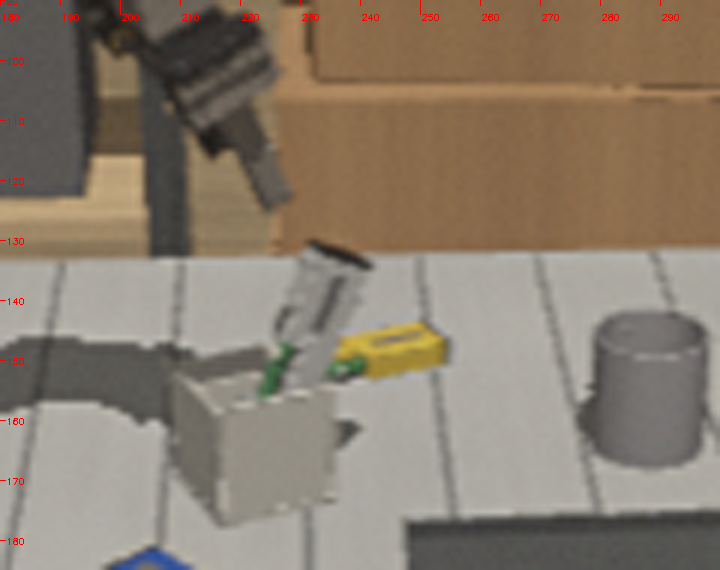

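View pics/t1.png

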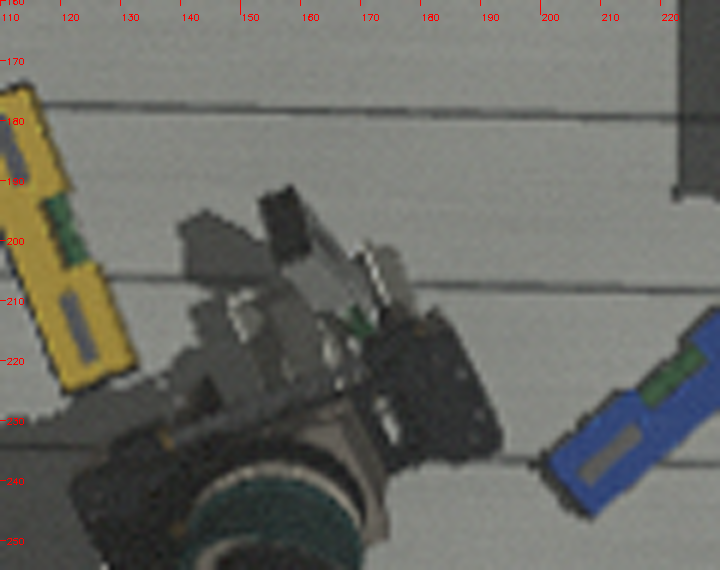

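The top view shows the level lying between the open fingers, at about (165,210). I'm advancing and closing now.

Call:
carry_out(
  steps=[
    [4,0,0,0,0,0,1],
    [4,0,0,0,0,0,1],
    [4,0,0,0,0,0,1],
    [0,0,0,0,0,0,-0.3],
    [0,0,0,0,0,0,-1],
    [0,0,0,0,0,0,-1],
    [0,0,0,0,0,0,-1],
    [0,0,0,0,0,0,-1],
  ],
  squeeze=40,
)

```text
time: 3.92
tcp_pos: [464.2, 328.0, 129.7]
orientation: [0.824, -0.103, 0.534, 0.159]
wrist_force: [0.5, -0.2, -0.2]
width: 0.48
```

Run:
```python
from plant import bot
from h import *
s=bot.state();show(s)
f={n:bot.grab_frame(n) for n in("side","top")}
crop(f["side"],180,90,120,95,6,"s2");
```

```text
t 3.92 q [-0.15  0.39 -0.71  2.16  1.02  0.48  0.3 ] p [464.2 328.  129.7] x [ 0.38   0.152 -0.912] y [-0.373  0.928  0.   ] F [ 0.5 -0.2 -0.2] M [-0.06  0.27 -0.02] w 0.48
```

View pics/s2.png

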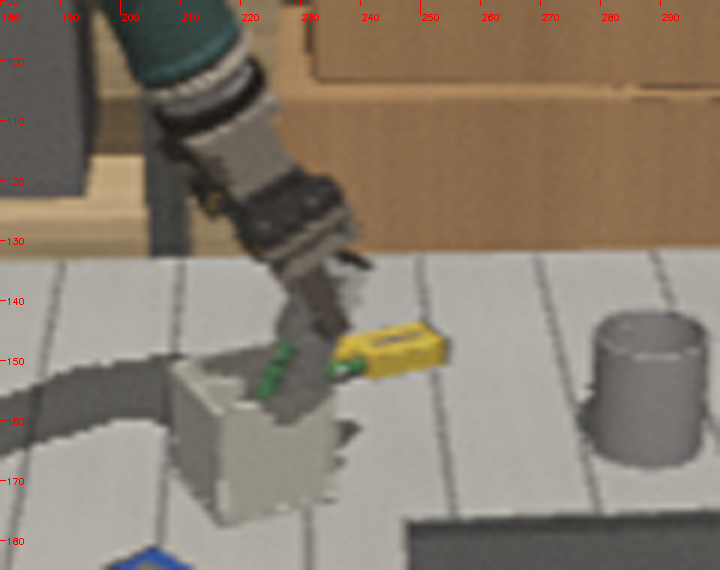

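Call:
carry_out(
  steps=[
    [0,0,0,0,0,0,-1],
    [0,0,0,0,0,0,-1],
    [0,0,0,0,0,0,-1],
    [0,0,0,0,0,0,-1],
    [0,0,0,0,0,0,-1],
    [0,0,0,0,0,0,-1],
  ],
  squeeze=40,
)

```text
time: 4.78
tcp_pos: [463.9, 328.2, 128.9]
orientation: [0.824, -0.103, 0.534, 0.16]
wrist_force: [-0.1, 0.9, -0.0]
width: 0.216
```

Run:
```python
from plant import bot
from h import *
s=bot.state();show(s)
f={n:bot.grab_frame(n) for n in("side","top")}
crop(f["side"],180,90,120,95,6,"s3");
```

```text
t 4.78 q [-0.15  0.39 -0.71  2.16  1.02  0.48  0.3 ] p [463.9 328.2 128.9] x [ 0.378  0.152 -0.913] y [-0.373  0.928  0.   ] F [-0.1  0.9 -0. ] M [-0.02  0.3   0.05] w 0.216
```

View pics/s3.png

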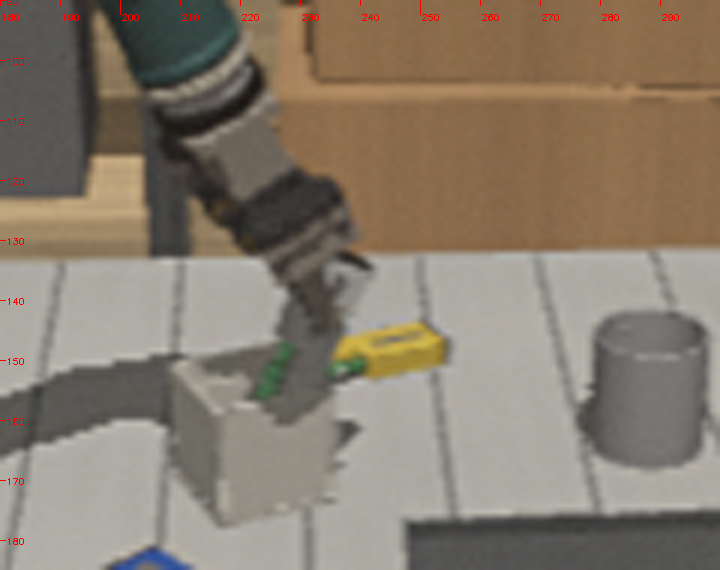

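Call:
carry_out(
  steps=[
    [-0.9,0,1.07,0,0,0,-1],
    [-1.8,0,2.14,0,0,0,-1],
    [-1.8,0,2.14,0,0,0,-1],
    [-1.8,0,2.14,0,0,0,-1],
    [-1.8,0,2.14,0,0,0,-1],
    [-3,0,0,0,0,0,-1],
  ],
)

```text
time: 5.62
tcp_pos: [504.3, 343.5, 269.8]
orientation: [0.823, -0.103, 0.535, 0.159]
wrist_force: [0.1, -1.3, -0.8]
width: 0.215
```

Run:
```python
from plant import bot
from h import *
s=bot.state();show(s)
f={n:bot.grab_frame(n) for n in("side","top")}
crop(f["side"],180,70,120,95,6,"s4");crop(f["top"],110,160,120,95,6,"t4");
```

```text
t 5.62 q [ 0.09  0.29 -0.95  1.93  0.61  0.73  0.76] p [504.3 343.5 269.8] x [ 0.377  0.152 -0.914] y [-0.372  0.928  0.001] F [ 0.1 -1.3 -0.8] M [-0.11  0.33  0.05] w 0.215
```

View pics/s4.png

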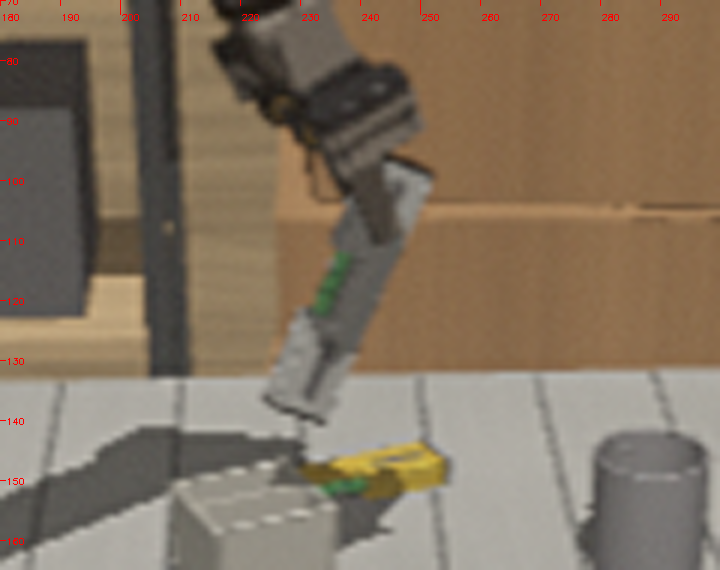

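View pics/t4.png

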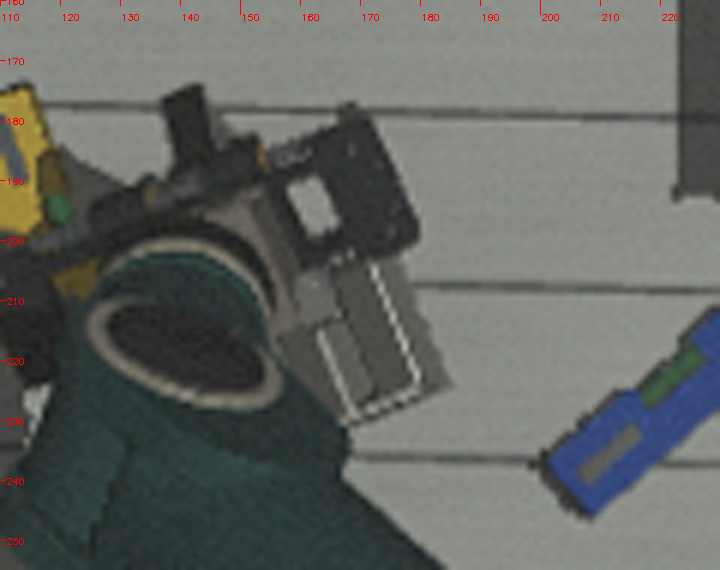

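The level is clear of the caddy. Next I check my grip model by projecting the predicted outline onto this view.

```bash
cat >> h.py <<'E'
def level_in_tool(th=40,s=55,zc=6):
    # level frame in tool frame
    t=np.radians(th); L=np.eye(4)
    # tool axes in level frame: x=-LZ c -LX s ; y=LY ; z=x cross y
    x=np.array([-np.sin(t),0,-np.cos(t)]);y=np.array([0,1.,0]);z=np.cross(x,y)
    TL=np.eye(4);TL[:3,:3]=np.c_[x,y,z];TL[:3,3]=np.array([s,0,zc])+19*x   # tool in level
    return np.linalg.inv(TL)
def box(TL):
    P=np.array([[i*90,j*10,k*21,1] for i in(-1,1) for j in(-1,1) for k in(-1,1)]);return (TL@P.T).T[:,:3]
def ov(f,TLs,x0,y0,w,h,s,name):
    crop(f,x0,y0,w,h,s,name);im=cv2.imread(f"pics/{name}.png")
    for TL,c in TLs:
        p=((proj(f,box(TL))+.5-[x0,y0])*s).round().astype(int)
        for i in range(8):
            for b in(1,2,4):
                if not i&b: cv2.line(im,tuple(map(int,p[i])),tuple(map(int,p[i|b])),c,1)
    cv2.imwrite(f"pics/{name}.png",im)
E
python3 - <<'E'
from plant import bot
from h import *
s=bot.state();T=Tm(s);f=bot.grab_frame("side")
ov(f,[(T@level_in_tool(),(255,0,255))],200,80,60,70,8,"s5")
E
```

```text
(no output)
```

View pics/s5.png

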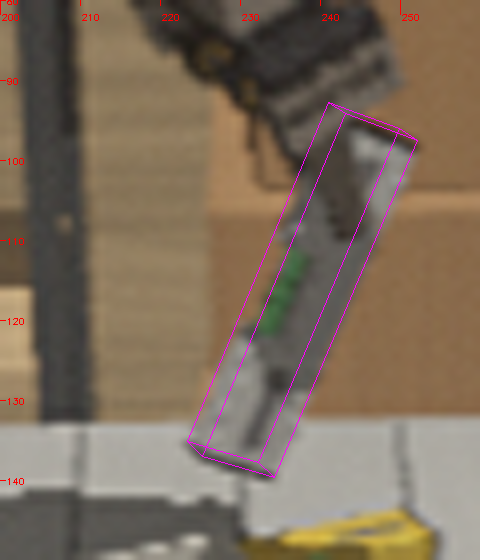

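```bash
cat >> h.py <<'E'
def place_pose(x=640,y=-170,dz=0,zp=95):
    L=np.eye(4);L[:3,:3]=np.c_[[-1,0,0],[0,-1,0],[0,0,1]];L[:3,3]=[x,y,zp+21+dz];return L@np.linalg.inv(level_in_tool())
E
python3 - <<'E'
from plant import bot
from h import *
np.set_printoptions(precision=3,suppress=True)
s=bot.state();T=Tm(s);E=place_pose(dz=100);print(E)
w=Ro.from_matrix(T[:3,:3].T@E[:3,:3]).as_rotvec();print(w)
M=mk([0,0,0],[.5,0.05,-1],[1,0,.5]);M[:3,3]=[560,80,310]
print(M[:3,:3])
T=plan(T,M,10);T=plan(T,E,10)
E
```

```text
[[   0.643    0.      -0.766  597.213]
 [   0.      -1.       0.    -170.   ]
 [  -0.766    0.      -0.643  207.445]
 [   0.       0.       0.       1.   ]]
[-2.777  0.287 -0.386]
[[ 0.447  0.894  0.02 ]
 [ 0.045  0.    -0.999]
 [-0.894  0.447 -0.04 ]]
n 10 row [np.float64(-0.447), np.float64(-2.259), np.float64(2.198), np.float64(0.191), np.float64(-0.014), np.float64(-0.006)] end [560.1  80.  310.4] err [ 0.1 -0.   0.4] ang 0.003
n 10 row [np.float64(0.839), np.float64(1.63), np.float64(2.332), np.float64(0.156), np.float64(0.015), np.float64(0.022)] end [ 597.2 -170.1  207.6] err [ 0.  -0.1  0.2] ang 0.003
```

Run:
```python
from plant import bot
from h import *
s=bot.state();T=Tm(s)
M=mk([0,0,0],[.5,0.05,-1],[1,0,.5]);M[:3,3]=[560,80,310]
T=plan(T,M,11)
```

```text
n 11 row [np.float64(-0.405), np.float64(-2.037), np.float64(2.017), np.float64(0.174), np.float64(-0.013), np.float64(-0.005)] end [559.8  80.  309.7] err [-0.2 -0.  -0.3] ang 0.005
```

Call:
carry_out(
  steps=[
    [-0.4,-2.04,2.02,0.174,-0.013,-0.005,-1],
    [-0.4,-2.04,2.02,0.174,-0.013,-0.005,-1],
    [-0.4,-2.04,2.02,0.174,-0.013,-0.005,-1],
    [-0.4,-2.04,2.02,0.174,-0.013,-0.005,-1],
    [-0.4,-2.04,2.02,0.174,-0.013,-0.005,-1],
    [-0.4,-2.04,2.02,0.174,-0.013,-0.005,-1],
    [-0.4,-2.04,2.02,0.174,-0.013,-0.005,-1],
    [-0.4,-2.04,2.02,0.174,-0.013,-0.005,-1],
    [-0.4,-2.04,2.02,0.174,-0.013,-0.005,-1],
    [-0.4,-2.04,2.02,0.174,-0.013,-0.005,-1],
    [-0.4,-2.04,2.02,0.174,-0.013,-0.005,-1],
  ],
)

```text
time: 7.15
tcp_pos: [559.1, 78.1, 306.3]
orientation: [0.591, 0.612, 0.383, -0.36]
wrist_force: [0.1, -0.0, -0.4]
width: 0.217
```

Run:
```python
from plant import bot
from h import *
s=bot.state();T=Tm(s);show(s)
T=plan(T,place_pose(dz=80),10)
```

```text
t 7.15 q [ 0.37  0.04 -0.61  2.04  0.14  0.62 -0.33] p [559.1  78.1 306.3] x [ 0.446  0.043 -0.894] y [ 0.895 -0.008  0.446] F [ 0.1 -0.  -0.4] M [-0.17  0.47 -0.03] w 0.217
n 10 row [np.float64(0.98), np.float64(1.567), np.float64(2.366), np.float64(0.155), np.float64(0.015), np.float64(0.022)] end [ 597.1 -170.   187.6] err [-0.1 -0.   0.2] ang 0.003
```

Call:
carry_out(
  steps=[
    [0.98,1.57,2.37,0.155,0.015,0.022,-1],
    [0.98,1.57,2.37,0.155,0.015,0.022,-1],
    [0.98,1.57,2.37,0.155,0.015,0.022,-1],
    [0.98,1.57,2.37,0.155,0.015,0.022,-1],
    [0.98,1.57,2.37,0.155,0.015,0.022,-1],
    [0.98,1.57,2.37,0.155,0.015,0.022,-1],
    [0.98,1.57,2.37,0.155,0.015,0.022,-1],
    [0.98,1.57,2.37,0.155,0.015,0.022,-1],
    [0.98,1.57,2.37,0.155,0.015,0.022,-1],
    [0.98,1.57,2.37,0.155,0.015,0.022,-1],
    [0,0,0,0,0,0,-1],
  ],
)

```text
time: 8.52
tcp_pos: [607.4, -146.8, 205.9]
orientation: [0.059, 0.901, 0.046, -0.427]
wrist_force: [0.2, -0.3, -0.4]
width: 0.215
```

Run:
```python
from plant import bot
from h import *
s=bot.state();T=Tm(s);show(s)
f={n:bot.grab_frame(n) for n in("side","top")}
L=T@level_in_tool();print(L.round(3))
ov(f["side"],[(L,(255,0,255))],220,150,140,100,5,"s6");ov(f["top"],[(L,(255,0,255))],220,100,140,110,5,"t6")
T=plan(T,place_pose(dz=8),4)
```

```text
t 8.53 q [ 0.63  0.25 -0.37  2.17 -0.97  0.16 -0.19] p [ 607.4 -146.8  205.9] x [ 0.63   0.032 -0.776] y [ 0.133 -0.989  0.067] F [ 0.2 -0.3 -0.4] M [-0.02  0.79  0.01] w 0.215
[[-9.91000e-01  1.33000e-01  9.00000e-03  6.49888e+02]
 [-1.33000e-01 -9.89000e-01  6.90000e-02 -1.40519e+02]
 [ 1.80000e-02  6.70000e-02  9.98000e-01  2.13718e+02]
 [ 0.00000e+00  0.00000e+00  0.00000e+00  1.00000e+00]]
n 4 row [np.float64(1.572), np.float64(0.461), np.float64(1.685), np.float64(0.037), np.float64(0.003), np.float64(0.008)] end [ 597.2 -169.9  115.4] err [-0.   0.1 -0. ] ang 0.003
```

View pics/s6.png

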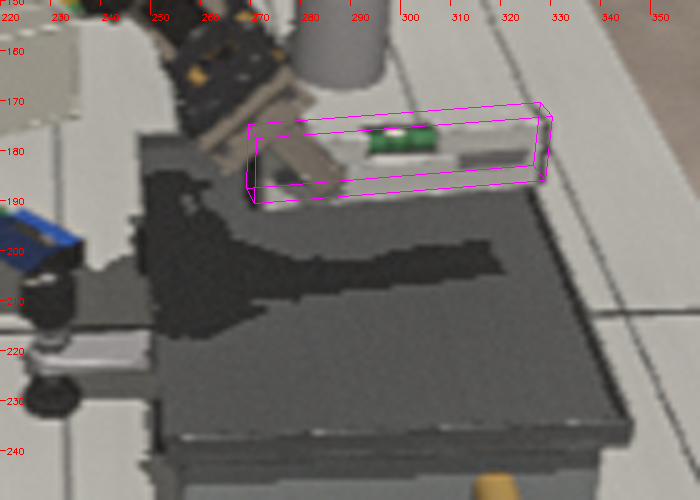

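View pics/t6.png

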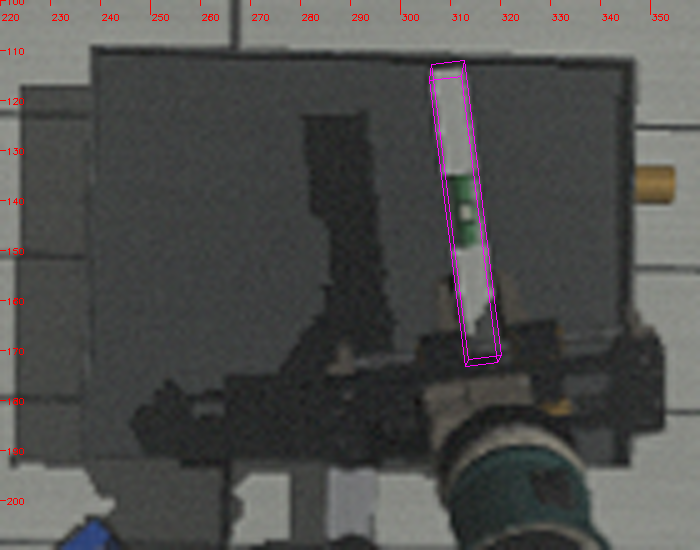

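The outline matches, but joint 6 is at its lower limit (0.15), so this pose stopped short. I'll fit the arm kinematics from the recorded states and pick a reachable way to lay the level.

```bash
cat > kin.py <<'E'
from h import *
import itertools,pickle
from scipy.optimize import least_squares
def data():
    D=[]
    def add(q,p,x,y): D.append((np.array(q,float),mk(p,x,y)))
    add([1.13700136,0.46837727,-0.01162418,1.60361503,0.00599053,1.07137606,-0.05628627],[247.33,-600.48,213.64],[0,.001,-1],[.381,-.925,-.001])
    add([0.32,0.4,-0.64,1.54,0.24,1.28,0.44],[609.3,62.3,320],[0,0,-1],[.703,.711,0])
    add([0.12,0.12,-0.97,2.15,0.5,0.59,0.77],[416.9,311.3,238.3],[.38,.155,-.912],[-.379,.925,0])
    add([-0.15,0.39,-0.71,2.16,1.02,0.48,0.3],[463.9,328.2,128.9],[.378,.152,-.913],[-.373,.928,0])
    add([0.09,0.29,-0.95,1.93,0.61,0.73,0.76],[504.3,343.5,269.8],[.377,.152,-.914],[-.372,.928,.001])
    add([0.37,0.04,-0.61,2.04,0.14,0.62,-0.33],[559.1,78.1,306.3],[.446,.043,-.894],[.895,-.008,.446])
    add([0.63,0.25,-0.37,2.17,-0.97,0.16,-0.19],[607.4,-146.8,205.9],[.63,.032,-.776],[.133,-.989,.067])
    return D
def fk(q,sg,L):
    h,a1,a2,a3,o1,o2,o3=L
    T=np.eye(4)
    def rot(ax,an):
        nonlocal T
        A=np.eye(4);A[:3,:3]=Ro.from_euler(ax,an).as_matrix();T=T@A
    def tr(x,z):
        nonlocal T
        A=np.eye(4);A[0,3]=x;A[2,3]=z;T=T@A
    rot('z',sg[0]*q[0]);tr(0,h);rot('y',q[1]);rot('z',sg[1]*q[2]);tr(o1,a1);rot('y',q[3]);rot('z',sg[2]*q[4]);tr(o2,a2);rot('y',q[5]);tr(o3,0);rot('z',sg[3]*q[6]);tr(0,a3)
    # tool: x along z_flange, y radial (=flange -x after pitch pi?) resolved by sign
    R=T[:3,:3]; M=np.eye(4);M[:3,:3]=np.c_[R[:,2],-R[:,0],-R[:,1]];M[:3,3]=T[:3,3];return M
if __name__=="__main__":
    D=data();best=None
    for sg in itertools.product([1,-1],repeat=4):
        e=sum(Ro.from_matrix(fk(q,sg,[300,450,450,300,0,0,0])[:3,:3].T@M[:3,:3]).magnitude() for q,M in D)/len(D)
        if best is None or e<best[0]: best=(e,sg)
    print(best);sg=best[1]
    def res(L): return np.concatenate([fk(q,sg,L)[:3,3]-M[:3,3] for q,M in D])
    r=least_squares(res,[340,480,480,330,0,0,0]);print(r.x.round(1),np.abs(r.fun).max(),r.fun.round(0))
    pickle.dump((sg,r.x),open("kin.pkl","wb"))
E
python3 kin.py
```

```text
(0.005162238881390211, (-1, -1, -1, -1))
[240.9 628.4 478.5 397.5 -92.4  -2.9 -27.7] 29.954303366857943 [ 30.  13.   5.  -1.  -0.  -2. -13.   5.  -7.   1.  12.   1.   7.   4.
  -0. -20.  23.  -7.   8.   7.  10.]
```

```bash
sed -i "s/rot('y',q\[3\]);rot('z',sg\[2\]\*q\[4\]);tr(o2,a2)/rot('y',q[3]);tr(o2,0);rot('z',sg[2]*q[4]);tr(0,a2)/" kin.py; python3 kin.py
```

```text
(0.005162238881390211, (-1, -1, -1, -1))
[246.8 629.5 481.5 401.2 -97.    1.7 -31.1] 30.03413907817591 [ 30.  13.   5.  -0.   0.  -2. -13.   5.  -8.   0.  11.   2.   8.   4.
  -0. -20.  23.  -7.   8.   8.  12.]
```

```bash
python3 - <<'E'
s=open("kin.py").read()
i=s.index("def fk");j=s.index("if __name__")
s=s[:i]+'''def fk(q,sg,L):
    h,a1,a2,a3,o1,o2,o3,y1,y2,y3,y4=L
    R=Ro.identity();p=np.zeros(3)
    for ax,an,tv in [('z',sg[0]*q[0],(0,y1,h)),('y',q[1],(0,y2,0)),('z',sg[1]*q[2],(o1,0,a1)),('y',q[3],(o2,y3,0)),('z',sg[2]*q[4],(0,0,a2)),('y',q[5],(o3,y4,0)),('z',sg[3]*q[6],(0,0,a3))]:
        R=R*Ro.from_euler(ax,an);p=p+R.apply(tv)
    R=R.as_matrix();M=np.eye(4);M[:3,:3]=np.c_[R[:,2],-R[:,0],-R[:,1]];M[:3,3]=p;return M
'''+s[j:].replace("[300,450,450,300,0,0,0]","[300,450,450,300]+[0]*7").replace("[340,480,480,330,0,0,0]","[340,480,480,330]+[0]*7")
open("kin.py","w").write(s)
E
python3 kin.py
```

```text
(0.005162238881390138, (-1, -1, -1, -1))
[ 3.114e+02  5.207e+02  4.727e+02  3.333e+02 -2.000e-01  2.100e+00
 -1.000e-01  5.722e+02 -6.010e+02 -5.400e+00 -7.000e-01] 3.043254842489489 [-2.  0.  0.  1. -1.  0. -1.  2.  0.  1. -1.  1.  0.  3.  0. -2. -0. -3.
  1. -1.  1.]
```

```bash
cat >> kin.py <<'E'
SG,LL=pickle.load(open("kin.pkl","rb")) if __name__!="__main__" else (None,None)
LO=np.array([-2.53,-.31,-1.57,.28,-1.29,.15,-2.92]);HI=np.array([2.53,2.02,1.55,2.44,4.43,1.84,2.92])
def ik(T,q0,free=True,w=0.0):
    def res(q):
        M=fk(q,SG,LL);return np.r_[(M[:3,3]-T[:3,3])/100,Ro.from_matrix(M[:3,:3].T@T[:3,:3]).as_rotvec(),w*(q-q0)]
    r=least_squares(res,np.clip(q0,LO+.01,HI-.01),bounds=(LO,HI));return r.x,np.abs(r.fun[:6]).max()
def sols(T,n=25,seed=0):
    g=np.random.default_rng(seed);o=[]
    for _ in range(n):
        q,e=ik(T,g.uniform(LO,HI))
        if e<3e-3: o.append((np.minimum(q-LO,HI-q).min(),q))
    return sorted(o,key=lambda t:-t[0])
E
cat > opt.py <<'E'
from kin import *
np.set_printoptions(precision=2,suppress=True)
for nm,sx in(("fwd",-1),("back",1)):
  for x in (605,640,665):
    for y in (-200,-84,40):
        L=np.eye(4);L[:3,:3]=np.c_[[sx,0,0],[0,sx,0],[0,0,1]];L[:3,3]=[x,y,116]
        o=sols(L@np.linalg.inv(level_in_tool()),20)
        print(nm,x,y,len(o),[(round(m,2),q) for m,q in o[:2]])
E
time python3 opt.py
```

```text
fwd 605 -200 14 [(np.float64(0.19), array([ 1.47,  0.97, -1.34,  2.25,  1.94,  0.57, -2.72])), (np.float64(0.13), array([0.37, 0.4 , 0.08, 2.31, 4.11, 0.37, 0.97]))]
fwd 605 -84 14 [(np.float64(0.08), array([ 1.05,  0.64, -1.06,  2.35,  2.25,  0.47,  2.84])), (np.float64(0.07), array([ 0.64,  0.41, -0.55,  2.37,  2.85,  0.3 ,  2.08]))]
fwd 605 40 9 [(np.float64(0.08), array([ 0.81,  0.77, -1.23,  2.36,  2.06,  0.82,  2.81])), (np.float64(0.07), array([ 0.8 ,  0.75, -1.21,  2.37,  2.07,  0.8 ,  2.79]))]
fwd 640 -200 13 [(np.float64(0.2), array([0.28, 0.43, 0.15, 2.24, 4.16, 0.36, 0.86])), (np.float64(0.19), array([0.2 , 0.44, 0.24, 2.25, 4.19, 0.4 , 0.82]))]
fwd 640 -84 13 [(np.float64(0.11), array([ 0.55,  0.44, -0.48,  2.3 ,  2.83,  0.26,  2.08])), (np.float64(0.11), array([ 0.26,  0.39, -0.15,  2.32,  3.28,  0.26,  1.57]))]
fwd 640 40 9 [(np.float64(0.14), array([ 0.57,  0.57, -0.89,  2.3 ,  2.12,  0.56,  2.63])), (np.float64(0.13), array([ 0.38,  0.47, -0.65,  2.31,  2.23,  0.45,  2.45]))]
fwd 665 -200 13 [(np.float64(0.21), array([ 1.37,  1.07, -1.36,  2.13,  1.89,  0.66, -2.63])
[... 385 characters left out ...]
 2.29,  2.68,  0.27,  1.88]))]
back 605 -200 11 [(np.float64(0.03), array([ 0.06,  1.08,  0.3 ,  0.95, -0.07,  1.81,  1.87])), (np.float64(0.03), array([ 0.08,  1.07,  0.25,  0.95, -0.05,  1.81,  1.86]))]
back 605 -84 12 [(np.float64(0.05), array([-0.04,  1.03,  0.2 ,  1.03, -0.09,  1.79,  1.71])), (np.float64(0.05), array([-0.04,  1.03,  0.21,  1.03, -0.1 ,  1.79,  1.72]))]
back 605 40 12 [(np.float64(0.05), array([-0.1 ,  1.02,  0.03,  1.03, -0.08,  1.79,  1.51])), (np.float64(0.05), array([-0.05,  1.02, -0.07,  1.03, -0.01,  1.79,  1.46]))]
back 640 -200 0 []
back 640 -84 0 []
back 640 40 0 []
back 665 -200 0 []
back 665 -84 0 []
back 665 40 0 []
real	0m50.365s
user	0m50.345s
sys	0m0.150s
```

```bash
cat >> h.py <<'E'
def back_pose(x=600,y=-110,dz=0,zp=95,pitch=0):
    p=np.radians(pitch);L=np.eye(4);L[:3,:3]=np.c_[[np.cos(p),0,np.sin(p)],[0,1,0],[-np.sin(p),0,np.cos(p)]];L[:3,3]=[x,y,zp+21+dz];return L@np.linalg.inv(level_in_tool())
E
cat > sim.py <<'E'
from kin import *
from plant import bot
np.set_printoptions(precision=2,suppress=True)
s=bot.state();q=np.array(s["q"]);T0=Tm(s);print(np.abs(fk(q,SG,LL)-T0).max())
W=mk([600,-110,310],[0,0,-1],[1,0,0])
P=[(W,10),(back_pose(dz=60),12),(back_pose(),4)]
T=T0
for G,n in P:
    D=np.linalg.inv(T)@G;A=expm(np.real(logm(D))/n)
    for k in range(n):
        T=T@A;q,e=ik(T,q,w=.02)
    print(q,e)
E
python3 sim.py
python3 - <<'E'
from kin import *
np.set_printoptions(precision=2,suppress=True)
for x in(597,600,605):
  for p in (0,3,6): o=sols(back_pose(x=x,pitch=p,dz=90*np.sin(np.radians(p))),8);print(x,p,o[:1])
E
```

```text
0.9800609153043922
[ 0.29  0.34 -0.21  1.58  0.07  1.23  0.06] 6.266415710650534e-05
[ 0.01  0.95  0.17  1.03 -0.04  1.84  1.73] 0.017935773759167186
[ 0.    1.03  0.18  1.04 -0.06  1.78  1.73] 6.912925885843264e-06
597 0 [(np.float64(0.06420057473821106), array([-0.01,  1.02,  0.2 ,  1.05, -0.07,  1.78,  1.74]))]
597 3 [(np.float64(0.11934665442417192), array([-0.  ,  0.98,  0.18,  1.09, -0.06,  1.72,  1.73]))]
597 6 [(np.float64(0.17440875005652345), array([ 0.  ,  0.93,  0.17,  1.14, -0.06,  1.67,  1.73]))]
600 0 [(np.float64(0.05792380237880246), array([-0.01,  1.03,  0.2 ,  1.04, -0.07,  1.78,  1.74]))]
600 3 [(np.float64(0.11340875359728031), array([-0.  ,  0.98,  0.18,  1.08, -0.06,  1.73,  1.73]))]
600 6 [(np.float64(0.16878080632698644), array([ 0.  ,  0.94,  0.17,  1.13, -0.06,  1.67,  1.73]))]
605 0 [(np.float64(0.047303759154937675), array([-0.01,  1.04,  0.21,  1.02, -0.08,  1.79,  1.74]))]
605 3 [(np.float64(0.10337836740716755), array([-0.  ,  0.99,  0.19,  1.06, -0.07,  1.74,  1.73]))]
605 6 [(np.float64(0.1592832696411275), array([ 0.  ,  0.95,  0.17,  1.11, -0.06,  1.68,  1.73]))]
```

Run:
```python
from plant import bot
from h import *
T=Tm(bot.state());W=mk([600,-110,310],[0,0,-1],[1,0,0]);T=plan(T,W,11);plan(T,back_pose(dz=60),12)
```

```text
n 11 row [np.float64(-0.838), np.float64(-0.109), np.float64(-0.522), np.float64(-0.123), np.float64(-0.046), np.float64(-0.049)] end [ 599.7 -110.   310. ] err [-0.3  0.   0. ] ang 0.006
n 12 row [np.float64(1.03), np.float64(0.53), np.float64(0.614), np.float64(-0.125), np.float64(0.046), np.float64(-0.046)] end [ 642.6 -109.9  167.4] err [-0.2  0.1 -0. ] ang 0.005
```

Call:
carry_out(
  steps=[
    [-0.84,-0.11,-0.52,-0.123,-0.046,-0.049,-1],
    [-0.84,-0.11,-0.52,-0.123,-0.046,-0.049,-1],
    [-0.84,-0.11,-0.52,-0.123,-0.046,-0.049,-1],
    [-0.84,-0.11,-0.52,-0.123,-0.046,-0.049,-1],
    [-0.84,-0.11,-0.52,-0.123,-0.046,-0.049,-1],
    [-0.84,-0.11,-0.52,-0.123,-0.046,-0.049,-1],
    [-0.84,-0.11,-0.52,-0.123,-0.046,-0.049,-1],
    [-0.84,-0.11,-0.52,-0.123,-0.046,-0.049,-1],
    [-0.84,-0.11,-0.52,-0.123,-0.046,-0.049,-1],
    [-0.84,-0.11,-0.52,-0.123,-0.046,-0.049,-1],
    [-0.84,-0.11,-0.52,-0.123,-0.046,-0.049,-1],
  ],
)

```text
time: 10.0
tcp_pos: [600.0, -111.9, 311.7]
orientation: [0.504, 0.499, 0.498, -0.499]
wrist_force: [-0.4, 0.7, -1.5]
width: 0.215
```

Run:
```python
from plant import bot
from h import *
s=bot.state();show(s);T=Tm(s);plan(T,back_pose(x=601,dz=60,pitch=10),11)
```

```text
t 10.0 q [ 0.24  0.33 -0.14  1.59  0.05  1.22  0.09] p [ 600.  -111.9  311.7] x [ 0.006 -0.005 -1.   ] y [1.    0.004 0.006] F [-0.4  0.7 -1.5] M [-0.04 -0.1   0.02] w 0.215
n 11 row [np.float64(1.128), np.float64(0.533), np.float64(0.553), np.float64(-0.139), np.float64(0.038), np.float64(-0.037)] end [ 644.8 -110.   175. ] err [0.2 0.  0. ] ang 0.003
```

Call:
carry_out(
  steps=[
    [1.13,0.53,0.55,-0.139,0.038,-0.037,-1],
    [1.13,0.53,0.55,-0.139,0.038,-0.037,-1],
    [1.13,0.53,0.55,-0.139,0.038,-0.037,-1],
    [1.13,0.53,0.55,-0.139,0.038,-0.037,-1],
    [1.13,0.53,0.55,-0.139,0.038,-0.037,-1],
    [1.13,0.53,0.55,-0.139,0.038,-0.037,-1],
    [1.13,0.53,0.55,-0.139,0.038,-0.037,-1],
    [1.13,0.53,0.55,-0.139,0.038,-0.037,-1],
    [1.13,0.53,0.55,-0.139,0.038,-0.037,-1],
    [1.13,0.53,0.55,-0.139,0.038,-0.037,-1],
    [1.13,0.53,0.55,-0.139,0.038,-0.037,-1],
  ],
)

```text
time: 11.38
tcp_pos: [645.0, -109.6, 173.6]
orientation: [0.502, 0.001, 0.865, 0.002]
wrist_force: [-0.3, 0.3, -0.1]
width: 0.216
```

Run:
```python
from plant import bot
from h import *
s=bot.state();show(s);T=Tm(s);
f={n:bot.grab_frame(n) for n in("side","top")}
L=T@level_in_tool();print(L.round(3))
ov(f["side"],[(L,(255,0,255))],220,150,140,100,5,"s7");ov(f["top"],[(L,(255,0,255))],220,100,140,110,5,"t7")
T=plan(T,back_pose(x=601,dz=8,pitch=1.5),4)
plan(T,back_pose(x=601,dz=0,pitch=1),6)
```

```text
t 11.38 q [ 0.29  0.87 -0.38  1.14  0.27  1.7   1.5 ] p [ 645.  -109.6  173.6] x [-0.496  0.003 -0.868] y [-0.001  1.     0.003] F [-0.3  0.3 -0.1] M [ 0.09 -0.77 -0.01] w 0.216
[[ 9.84000e-01 -1.00000e-03 -1.78000e-01  6.01392e+02]
 [-0.00000e+00  1.00000e+00 -3.00000e-03 -1.09596e+02]
 [ 1.78000e-01  3.00000e-03  9.84000e-01  1.74393e+02]
 [ 0.00000e+00  0.00000e+00  0.00000e+00  1.00000e+00]]
n 4 row [np.float64(1.21), np.float64(-0.014), np.float64(0.756), np.float64(0.001), np.float64(0.038), np.float64(-0.001)] end [ 644.  -110.1  116.6] err [ 0.  -0.1  0. ] ang 0.002
n 6 row [np.float64(0.11), np.float64(0.001), np.float64(0.086), np.float64(-0.0), np.float64(0.002), np.float64(0.0)] end [ 643.9 -110.   108.2] err [-0. -0.  0.] ang 0.003
```

View pics/s7.png

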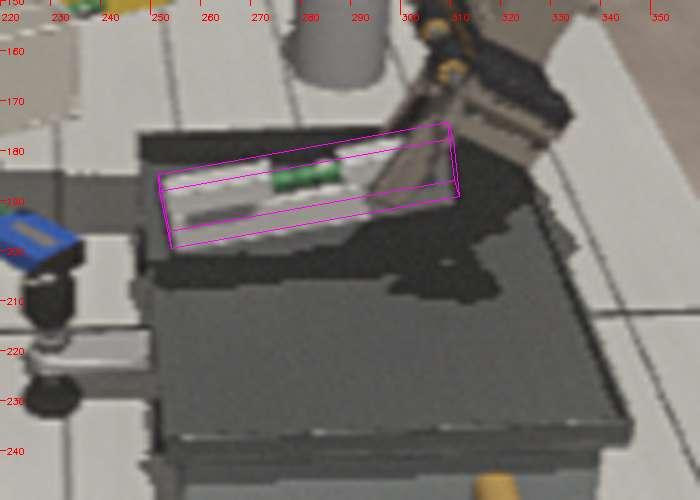

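View pics/t7.png

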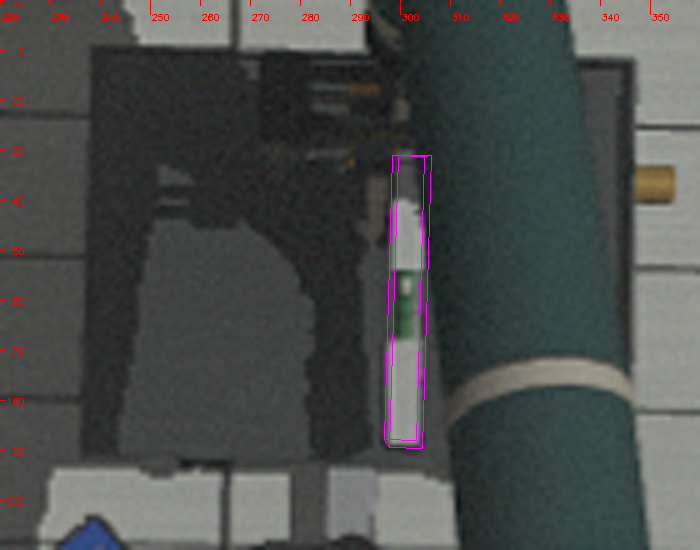

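Run:
```python
from plant import bot
from h import *
s=bot.state();show(s);T=Tm(s);
T=plan(T,back_pose(x=605,dz=8,pitch=1.5),4)
plan(T,back_pose(x=605,dz=-2,pitch=1.),8)
```

```text
t 11.47 q [ 0.29  0.87 -0.38  1.15  0.27  1.7   1.49] p [ 644.2 -106.7  171.6] x [-0.499  0.005 -0.867] y [-0.     1.     0.006] F [ 0.1  0.6 -1.6] M [ 0.14 -0.76  0.01] w 0.213
n 4 row [np.float64(1.101), np.float64(-0.087), np.float64(0.831), np.float64(0.001), np.float64(0.037), np.float64(-0.001)] end [ 648.  -110.   116.6] err [ 0.  0. -0.] ang 0.002
n 8 row [np.float64(0.102), np.float64(-0.0), np.float64(0.08), np.float64(-0.0), np.float64(0.001), np.float64(-0.0)] end [ 647.9 -110.   106.2] err [ 0.  0. -0.] ang 0.003
```

Call:
carry_out(
  steps=[
    [1.05,0,0.85,0,0.038,0,-1],
    [1.05,0,0.85,0,0.038,0,-1],
    [1.05,0,0.85,0,0.038,0,-1],
    [1.05,0,0.85,0,0.038,0,-1],
    [0,0,0,0,0,0,-1],
  ],
)

```text
time: 12.1
tcp_pos: [649.6, -108.5, 119.2]
orientation: [0.434, 0.003, 0.901, 0.001]
wrist_force: [-0.6, -0.7, -0.9]
width: 0.214
```

Run:
```python
from plant import bot
from h import *
s=bot.state();show(s);T=Tm(s);L=T@level_in_tool();print(L.round(3))
plan(T,back_pose(x=605,dz=-2,pitch=1.),8)
```

```text
t 12.1 q [ 0.24  1.03 -0.33  1.01  0.26  1.81  1.51] p [ 649.6 -108.5  119.2] x [-0.623  0.006 -0.782] y [0.005 1.    0.004] F [-0.6 -0.7 -0.9] M [ 0.07 -0.91  0.02] w 0.214
[[ 1.00000e+00  5.00000e-03 -2.60000e-02  6.06579e+02]
 [-5.00000e-03  1.00000e+00 -4.00000e-03 -1.08323e+02]
 [ 2.60000e-02  4.00000e-03  1.00000e+00  1.26695e+02]
 [ 0.00000e+00  0.00000e+00  0.00000e+00  1.00000e+00]]
n 8 row [np.float64(0.14), np.float64(-0.019), np.float64(0.086), np.float64(-0.0), np.float64(0.001), np.float64(-0.001)] end [ 647.9 -110.   106.2] err [-0. -0.  0.] ang 0.002
```

Call:
carry_out(
  steps=[
    [0.16,0,0.12,0,0,0,-1],
    [0.16,0,0.12,0,0,0,-1],
    [0.16,0,0.12,0,0,0,-1],
    [0.08,0,0.06,0,0,0,-1],
    [0.08,0,0.06,0,0,0,-1],
    [0,0,0,0,0,0,-1],
  ],
)

```text
time: 12.85
tcp_pos: [649.4, -107.6, 112.5]
orientation: [0.434, 0.003, 0.901, 0.003]
wrist_force: [-0.1, -0.1, -1.4]
width: 0.214
```

Run:
```python
from plant import bot
from h import *
s=bot.state();show(s);T=Tm(s);L=T@level_in_tool();print(L.round(3))
```

```text
t 12.85 q [ 0.24  1.03 -0.32  1.02  0.26  1.8   1.51] p [ 649.4 -107.6  112.5] x [-0.622  0.008 -0.783] y [0.003 1.    0.008] F [-0.1 -0.1 -1.4] M [-0.01 -0.96  0.  ] w 0.214
[[ 1.00000e+00  3.00000e-03 -2.60000e-02  6.06451e+02]
 [-3.00000e-03  1.00000e+00 -8.00000e-03 -1.07555e+02]
 [ 2.60000e-02  8.00000e-03  1.00000e+00  1.19884e+02]
 [ 0.00000e+00  0.00000e+00  0.00000e+00  1.00000e+00]]
```

Call:
carry_out(
  steps=[
    [0.08,0,0.06,0,0,0,-1],
    [0.08,0,0.06,0,0,0,-1],
    [0.08,0,0.06,0,0,0,-1],
    [0,0,0,0,0,0,-1],
  ],
)

```text
time: 13.35
tcp_pos: [649.3, -107.6, 109.4]
orientation: [0.434, 0.003, 0.901, 0.003]
wrist_force: [-0.1, 0.7, -0.8]
width: 0.215
```

Run:
```python
from plant import bot
from h import *
s=bot.state();show(s)
```

```text
t 13.35 q [ 0.24  1.04 -0.32  1.02  0.26  1.8   1.51] p [ 649.3 -107.6  109.4] x [-0.623  0.008 -0.782] y [0.003 1.    0.008] F [-0.1  0.7 -0.8] M [ 0.03 -0.91  0.01] w 0.215
```

Call:
carry_out(
  steps=[
    [0.08,0,0.06,0,0,0,-1],
    [0.08,0,0.06,0,0,0,-1],
    [0,0,0,0,0,0,-1],
  ],
)

```text
time: 13.72
tcp_pos: [649.5, -107.7, 108.5]
orientation: [0.435, 0.003, 0.901, 0.003]
wrist_force: [2.6, 0.2, 4.9]
width: 0.215
```

Run:
```python
from plant import bot
from h import *
s=bot.state();show(s)
f={n:bot.grab_frame(n) for n in("side","top")}
L=Tm(s)@level_in_tool();print(L.round(3))
ov(f["side"],[(L,(255,0,255))],235,150,100,80,7,"s8")
```

```text
t 13.72 q [ 0.24  1.04 -0.32  1.02  0.26  1.8   1.51] p [ 649.5 -107.7  108.5] x [-0.622  0.008 -0.783] y [0.003 1.    0.008] F [2.6 0.2 4.9] M [-0.05  0.19  0.03] w 0.215
[[ 1.00000e+00  3.00000e-03 -2.60000e-02  6.06459e+02]
 [-3.00000e-03  1.00000e+00 -8.00000e-03 -1.07592e+02]
 [ 2.60000e-02  8.00000e-03  1.00000e+00  1.15944e+02]
 [ 0.00000e+00  0.00000e+00  0.00000e+00  1.00000e+00]]
```

View pics/s8.png

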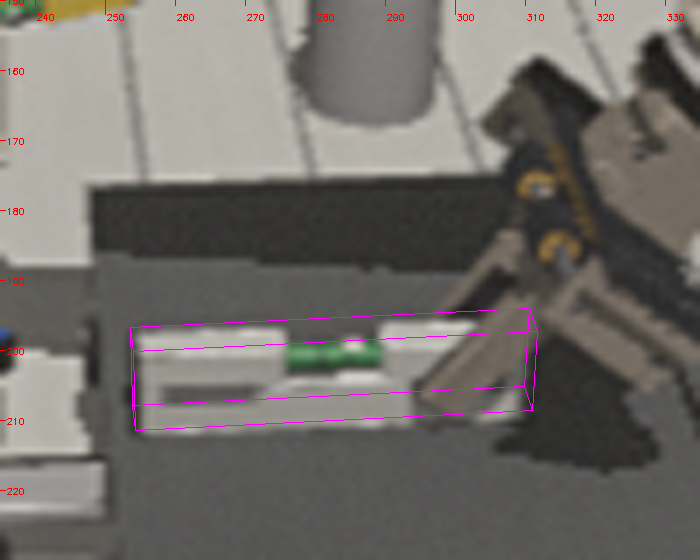

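Call:
carry_out(
  steps=[
    [0,0,0,0,0,0,0.1],
    [0,0,0,0,0,0,0.1],
    [0,0,0,0,0,0,0.1],
    [0,0,0,0,0,0,0.1],
    [0,0,0,0,0,0,0.1],
    [-2,0,0,0,0,0,0.1],
    [-5,0,0,0,0,0,0.1],
    [-5,0,0,0,0,0,0.1],
  ],
)

```text
time: 14.82
tcp_pos: [684.3, -113.8, 161.6]
orientation: [0.46, 0.012, 0.888, -0.008]
wrist_force: [0.4, -0.5, -1.3]
width: 0.548
```

Run:
```python
from plant import bot
from h import *
s=bot.state();show(s)
f={n:bot.grab_frame(n) for n in("side","top")}
crop(f["side"],235,150,100,80,7,"s9");crop(f["top"],235,110,120,100,6,"t9")
```

```text
t 14.82 q [-0.02  1.    0.27  0.93 -0.13  1.84  1.75] p [ 684.3 -113.8  161.6] x [-0.577  0.014 -0.817] y [ 0.029  1.    -0.004] F [ 0.4 -0.5 -1.3] M [ 0.02 -0.68  0.03] w 0.548
```

View pics/s9.png

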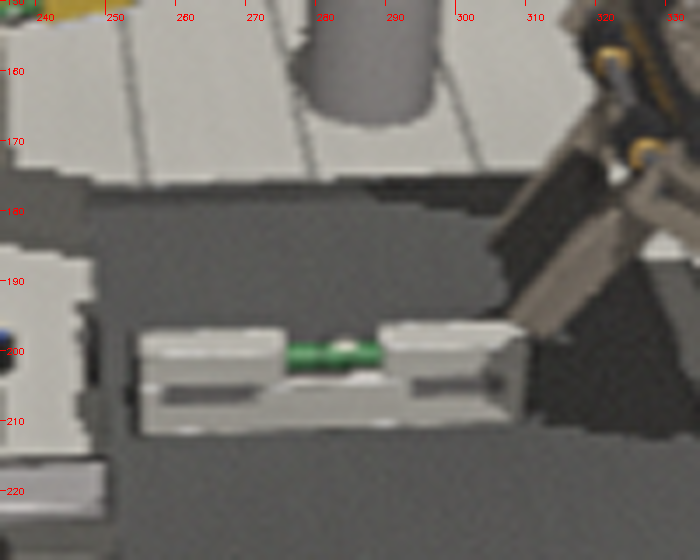

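View pics/t9.png

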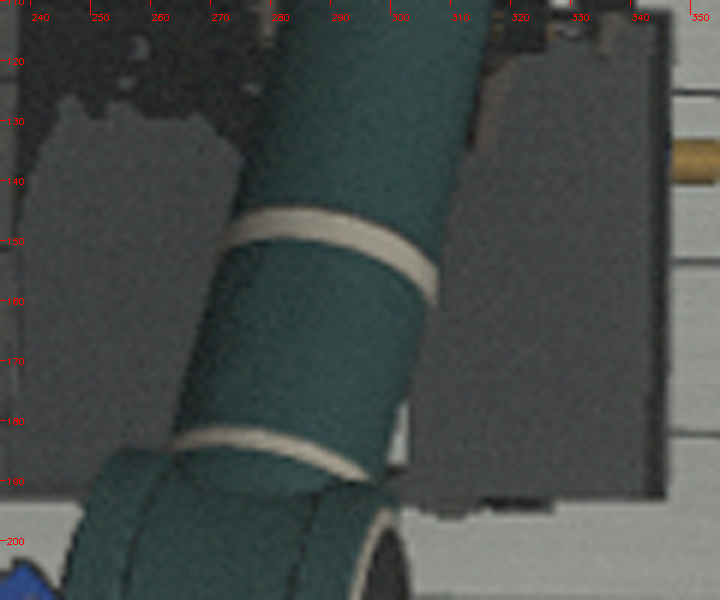

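Run:
```python
from plant import bot
from h import *
from kin import *
np.set_printoptions(precision=2,suppress=True)
s=bot.state();T=Tm(s)
A=np.radians(125)
W=mk([600,-105,290],[0,0,-1],[0,1,0]);K=mk([440,-82.5,72],[0,0,-1],[np.cos(A),np.sin(A),0]);K1=K.copy();K1[2,3]=180
T=plan(T,W,6);T=plan(T,K1,5);T=plan(T,K,3)
q=np.array(s["q"])
for G in(W,K1,K): q,e=ik(G,q,w=.02);print(q,e)
for d in (60,0,-60,-100):
    G=K.copy();a=np.radians(d);G[:3,:]=mk(K[:3,3],[0,0,-1],[np.cos(a),np.sin(a),0])[:3]; q,e=ik(G,q,w=.02);print(d,q,e)
```

```text
n 6 row [np.float64(-1.384), np.float64(0.167), np.float64(-2.1), np.float64(-0.006), np.float64(-0.1), np.float64(0.001)] end [ 600. -105.  290.] err [ 0. -0.  0.] ang 0.002
n 5 row [np.float64(2.202), np.float64(1.234), np.float64(-3.039), np.float64(-0.122), np.float64(-0.0), np.float64(0.0)] end [439.9 -82.6 180.1] err [-0.1 -0.1  0.1] ang 0.002
n 3 row [np.float64(3.602), np.float64(0.001), np.float64(0.007), np.float64(0.0), np.float64(-0.0), np.float64(0.0)] end [440.  -82.6  72. ] err [-0.  -0.1  0. ] ang 0.002
[-0.07  0.33  0.24  1.63 -0.08  1.18  1.76] 0.0007082189635487529
[-0.02  0.17  0.14  2.12 -0.03  0.86  2.32] 0.0004501117244683542
[ 0.01  0.36  0.11  2.19 -0.07  0.59  2.36] 0.00013797679071960044
60 [-0.23  0.38  0.4   2.21 -0.26  0.6   1.41] 0.0007318689058240413
0 [-0.46  0.43  0.69  2.22 -0.46  0.63  0.56] 0.0005978438715426788
-60 [-0.67  0.53  0.97  2.23 -0.69  0.71 -0.27] 0.00042269961752824047
-100 [-0.77  0.63  1.13  2.23 -0.84  0.8  -0.82] 0.00026533825309376556
```

Call:
carry_out(
  steps=[
    [-1.38,0.17,-2.1,-0.006,-0.1,0,0.1],
    [-1.38,0.17,-2.1,-0.006,-0.1,0,0.1],
    [-1.38,0.17,-2.1,-0.006,-0.1,0,0.1],
    [-1.38,0.17,-2.1,-0.006,-0.1,0,0.1],
    [-1.38,0.17,-2.1,-0.006,-0.1,0,0.1],
    [-1.38,0.17,-2.1,-0.006,-0.1,0,0.1],
    [0,1.23,-3.04,-0.122,0,0,0.1],
    [2.75,1.23,-3.04,-0.122,0,0,0.1],
    [2.75,1.23,-3.04,-0.122,0,0,0.1],
    [2.75,1.23,-3.04,-0.122,0,0,0.1],
    [2.75,1.23,-3.04,-0.122,0,0,0.1],
    [0,0,0,0,0,0,0.1],
  ],
)

```text
time: 16.42
tcp_pos: [433.6, -79.7, 175.0]
orientation: [0.669, -0.211, 0.679, 0.218]
wrist_force: [0.4, -0.7, 0.7]
width: 0.553
```

```bash
cat > look.py <<'E'
import sys
from plant import bot
from h import *
s=bot.state();show(s);n=sys.argv[1]
f={k:bot.grab_frame(k) for k in("side","top")}
import pickle;pickle.dump(f,open(f"f{n}.pkl","wb"))
E
python3 look.py 10
python3 - <<'E'
from h import *
from plant import bot
f=loadF("f10.pkl")
crop(f["side"],200,160,130,80,6,"s10");crop(f["top"],240,120,120,100,6,"t10");crop(f["side"],265,185,40,30,20,"v10")
A=np.radians(125);plan(Tm(bot.state()),mk([440,-82.5,72],[0,0,-1],[np.cos(A),np.sin(A),0]),4)
print(proj(f["top"],[[440,-82.5,98]]),proj(f["side"],[[440,-82.5,98],[440,-82.5,70]]))
E
```

```text
t 16.43 q [-0.02  0.17  0.15  2.13 -0.04  0.86  2.33] p [433.6 -79.7 175. ] x [-0.016  0.006 -1.   ] y [-0.578  0.816  0.014] F [ 0.4 -0.7  0.7] M [ 0.11 -0.15 -0.01] w 0.553
n 4 row [np.float64(2.628), np.float64(-0.097), np.float64(0.014), np.float64(0.001), np.float64(-0.001), np.float64(-0.002)] end [439.9 -82.5  72. ] err [-0.1  0.  -0. ] ang 0.002
[[289.85400655 211.45800049]] [[229.08136194 204.15389621]
 [229.29271107 211.41426334]]
```

View pics/s10.png

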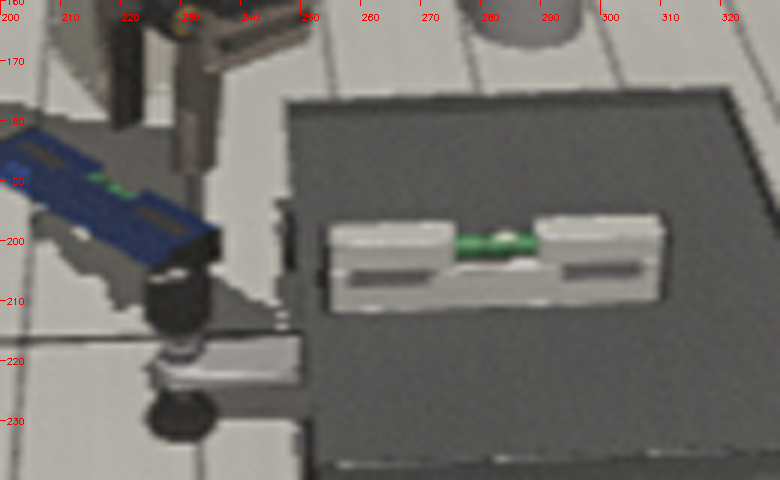

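View pics/t10.png

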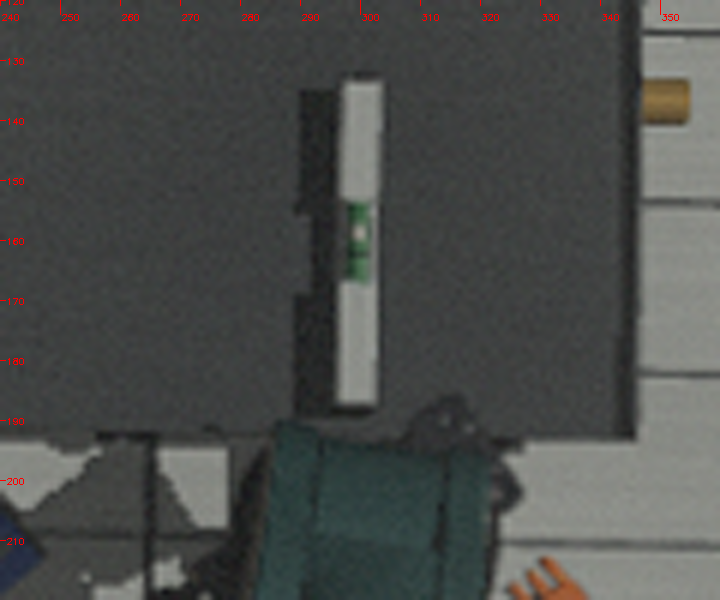

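View pics/v10.png

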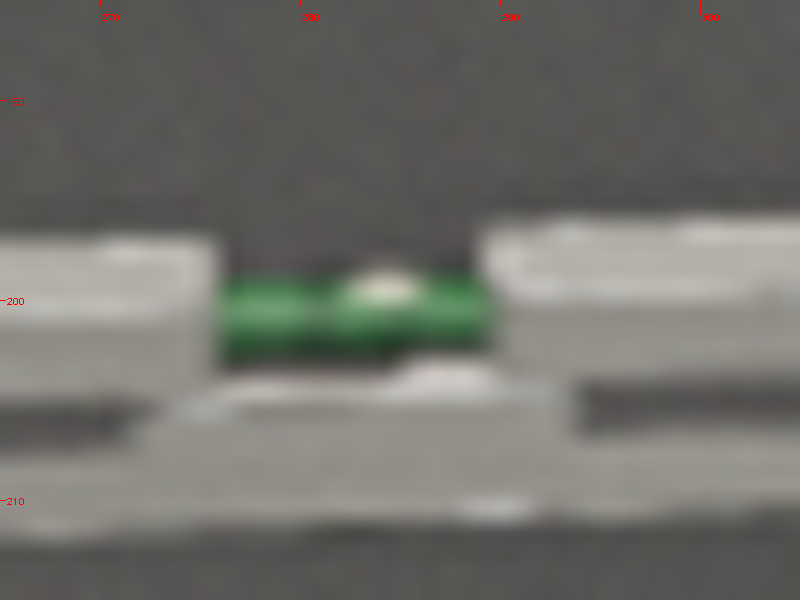

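```bash
cat > bub.py <<'E'
import sys
from h import *
from scipy.ndimage import map_coordinates
def prof(f,ym,z,y0=-107.5,x0=510,x1=700,half=0,dx=.5):
    xs=np.arange(x0,x1,dx);acc=0
    for dy in np.linspace(-half,half,5):
        P=np.c_[xs,np.full(len(xs),y0+ym+dy),np.full(len(xs),z)];uv=proj(f,P)
        acc=acc+np.stack([map_coordinates(f["img"][:,:,c].astype(float),[uv[:,1],uv[:,0]],order=1) for c in range(3)],1)
    return xs,acc/5
def cross(xs,v,lo,hi,thr,up):
    m=(xs>=lo)&(xs<=hi);x=xs[m];w=v[m]
    for i in range(len(x)-1):
        if (w[i]<thr<=w[i+1]) if up else (w[i]>=thr>w[i+1]): return x[i]+(thr-w[i])/(w[i+1]-w[i])*(x[i+1]-x[i])
def meas(f,name,ym,z,y0=-107.5,half=3,verbose=True):
    xs,c=prof(f,ym,z,y0=y0,half=half)
    g=c[:,1]-(c[:,0]+c[:,2])/2            # greenness
    return xs,c,g
if __name__=="__main__":
    f=loadF(f"f{sys.argv[1]}.pkl")
    for nm,ym,z in(("top",0,134),("side",0,134)):
        xs,c,g=meas(f[nm],nm,ym,z)
        sel=(xs>575)&(xs<640)&((xs*2)%4==0)
        print(nm);print(np.c_[xs[sel],c[sel],g[sel]].round(0).astype(int).tolist())
E
python3 bub.py 10
python3 - <<'E'
from h import *
f=loadF("f10.pkl");crop(f["top"],285,145,30,30,20,"vt10")
E
```

```text
top
[[576, 137, 141, 136, 4], [578, 139, 142, 137, 4], [580, 135, 140, 135, 5], [582, 125, 135, 127, 9], [584, 99, 117, 102, 16], [586, 76, 100, 80, 22], [588, 66, 93, 71, 25], [590, 63, 92, 69, 26], [592, 65, 94, 70, 26], [594, 67, 95, 72, 26], [596, 63, 88, 67, 23], [598, 51, 69, 56, 15], [600, 53, 75, 58, 19], [602, 59, 86, 65, 24], [604, 68, 92, 71, 23], [606, 88, 104, 87, 16], [608, 116, 119, 107, 7], [610, 120, 122, 112, 5], [612, 116, 119, 109, 7], [614, 95, 107, 93, 13], [616, 77, 98, 78, 20], [618, 62, 90, 67, 26], [620, 59, 89, 65, 27], [622, 56, 87, 63, 27], [624, 55, 85, 61, 27], [626, 86, 105, 89, 18], [628, 115, 125, 114, 10], [630, 134, 138, 131, 6], [632, 141, 143, 137, 4], [634, 142, 144, 138, 3], [636, 141, 143, 138, 4], [638, 140, 143, 138, 4]]
side
[[576, 180, 177, 170, 3], [578, 181, 178, 171, 2], [580, 181, 178, 170, 2], [582, 168, 165, 158, 2], [584, 146, 142, 137, 1], [586, 106, 104, 101, 0], [588, 86, 84, 82, 0], [590, 83, 82, 80, 0], [592, 85, 85, 83, 1], [594, 86, 86, 84, 1], [596, 86, 85, 84, 0], [598, 84, 82, 82, -1], [600, 81, 80, 79, -1], [602, 79, 79, 77, 1], [604, 81, 81, 79, 1], [606, 85, 85, 82, 1], [608, 93, 91, 89, 0], [610, 97, 94, 92, 0], [612, 97, 95, 92, 1], [614, 92, 91, 88, 1], [616, 87, 87, 84, 2], [618, 81, 82, 80, 1], [620, 78, 79, 78, 1], [622, 78, 79, 76, 2], [624, 85, 85, 82, 2], [626, 115, 114, 110, 1], [628, 158, 155, 149, 2], [630, 175, 172, 165, 2], [632, 182, 179, 171, 2], [634, 178, 174, 167, 2], [636, 177, 173, 166, 2], [638, 177, 174, 166, 2]]
```

View pics/vt10.png

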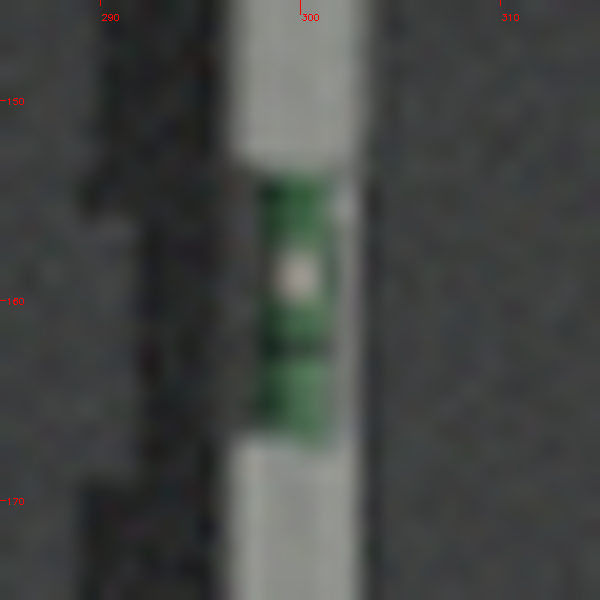

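Bubble is about 5 mm towards the back edge (top view: bubble at x≈610, near line at x≈598.4), so roughly 3.4 rad clockwise is needed. Descending to the knob.

Call:
carry_out(
  steps=[
    [2.63,-0.1,0,0,0,0,0.1],
    [2.63,-0.1,0,0,0,0,0.1],
    [2.63,-0.1,0,0,0,0,0.1],
    [2.4,-0.1,0,0,0,0,0.1],
    [0,0,0,0,0,0,0.1],
  ],
)

```text
time: 17.15
tcp_pos: [438.9, -82.7, 73.0]
orientation: [0.67, -0.211, 0.677, 0.217]
wrist_force: [0.1, 0.4, 0.3]
width: 0.55
```

```bash
python3 look.py 11
python3 - <<'E'
from h import *
f=loadF("f11.pkl")
crop(f["side"],200,150,70,90,8,"s11")
E
```

```text
t 17.15 q [-0.    0.36  0.13  2.19 -0.09  0.61  2.38] p [438.9 -82.7  73. ] x [-0.012  0.005 -1.   ] y [-0.578  0.816  0.012] F [0.1 0.4 0.3] M [ 0.1  -0.14  0.01] w 0.55
```

View pics/s11.png

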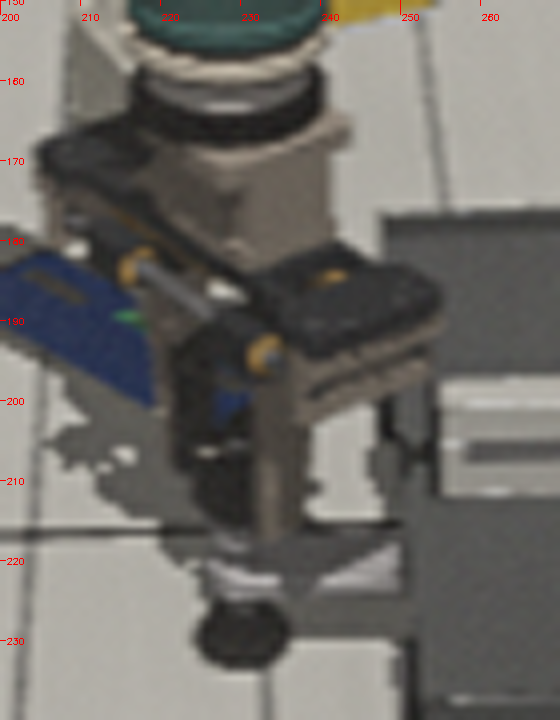

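Call:
carry_out(
  steps=[
    [0,0,0,0,0,0,-1],
    [0,0,0,0,0,0,-1],
    [0,0,0,0,0,0,-1],
    [0,0,0,0,0,0,-1],
    [0,0,0,0,0,0,-1],
  ],
  squeeze=25,
)

```text
time: 17.88
tcp_pos: [440.1, -84.2, 74.6]
orientation: [0.672, -0.212, 0.676, 0.216]
wrist_force: [3.7, -5.0, 2.4]
width: 0.366
```

```bash
python3 -c "
from plant import bot
from h import *
show(bot.state())"
```

```text
t 17.88 q [ 0.    0.36  0.14  2.19 -0.09  0.61  2.39] p [440.1 -84.2  74.6] x [-0.007  0.004 -1.   ] y [-0.577  0.817  0.007] F [ 3.7 -5.   2.4] M [-0.85 -0.73  0.01] w 0.366
```

Call:
carry_out(
  steps=[
    [0,-0.2,0,0,0,0,-1],
    [0,0,0,0.1,0,0,-1],
    [0,0,0,0.15,0,0,-1],
    [0,0,0,0.15,0,0,-1],
    [0,0,0,0.15,0,0,-1],
    [0,0,0,0.15,0,0,-1],
    [0,0,0,0.15,0,0,-1],
    [0,0,0,0,0,0,-1],
  ],
)

```text
time: 18.88
tcp_pos: [440.0, -83.4, 74.5]
orientation: [0.698, 0.085, 0.706, -0.081]
wrist_force: [-0.4, 1.5, 10.0]
width: 0.366
```

```bash
python3 look.py 12
python3 - <<'E'
from h import *
f=loadF("f12.pkl")
crop(f["side"],200,150,140,90,5,"s12")
E
```

```text
t 18.88 q [-0.17  0.37  0.34  2.2  -0.22  0.62  1.66] p [440.  -83.4  74.5] x [-0.01   0.007 -1.   ] y [0.233 0.972 0.004] F [-0.4  1.5 10. ] M [ 0.63 -0.18 -0.02] w 0.366
```

View pics/s12.png

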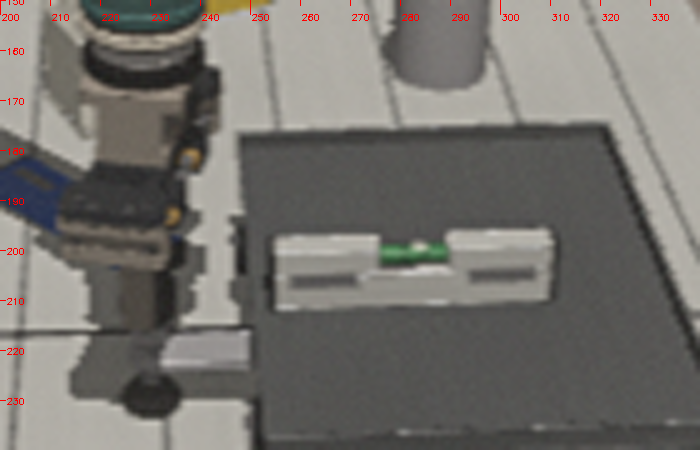

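Call:
carry_out(
  steps=[
    [-0.12,0,0,0.15,0,0,-1],
    [0,0,0,0.17,0,0,-1],
    [0,0,0,0.17,0,0,-1],
    [0,0,0,0.17,0,0,-1],
    [0,0,0,0.17,0,0,-1],
    [0,0,0,0.17,0,0,-1],
    [0,0,0,0.17,0,0,-1],
    [0,0,0,0.17,0,0,-1],
    [0,0,0,0.17,0,0,-1],
    [0,0,0,0.17,0,0,-1],
    [0,0,0,0.17,0,0,-1],
    [0,0,0,0.17,0,0,-1],
  ],
)

```text
time: 20.48
tcp_pos: [441.8, -82.9, 75.0]
orientation: [-0.299, -0.638, -0.305, 0.64]
wrist_force: [6.1, 2.7, -8.7]
width: 0.365
```

Call:
carry_out(
  steps=[
    [0,0,0,0.1,0,0,-1],
    [0,0,0,0,0,0,-1],
    [0,0,0,0,0,0,-1],
    [0,0,0,0,0,0,-1],
    [0,0,0,0,0,0,-1],
  ],
)

```text
time: 21.1
tcp_pos: [441.9, -83.0, 74.9]
orientation: [-0.269, -0.651, -0.275, 0.654]
wrist_force: [6.5, 3.4, -7.4]
width: 0.362
```

```bash
python3 look.py 13
python3 - <<'E'
from h import *
from bub import *
f=loadF("f13.pkl")
crop(f["side"],265,185,40,30,15,"s13");crop(f["top"],270,140,50,30,14,"t13")
for k in(10,12,13):
    f=loadF(f"f{k}.pkl")
    for nm,z in(("side",134),("side",130)):
        xs,c,g=meas(f[nm],nm,0,z,half=1); m=(xs>590)&(xs<622); v=c[:,2]; w=np.clip(v-np.median(v[m]),0,None)[m]
        print(k,nm,z,"bub",(xs[m]*w).sum()/w.sum())
E
```

```text
t 21.1 q [-0.6   0.48  0.88  2.22 -0.6   0.7  -0.08] p [441.9 -83.   74.9] x [-0.007  0.006 -1.   ] y [ 0.709 -0.705 -0.009] F [ 6.5  3.4 -7.4] M [ 0.39 -2.02 -0.01] w 0.362
10 side 134 bub 609.1821545337168
10 side 130 bub 611.5846438224755
12 side 134 bub 609.6967136697003
12 side 130 bub 610.4398321230946
13 side 134 bub 607.8127144305457
13 side 130 bub 608.2659783118733
```

View pics/s13.png

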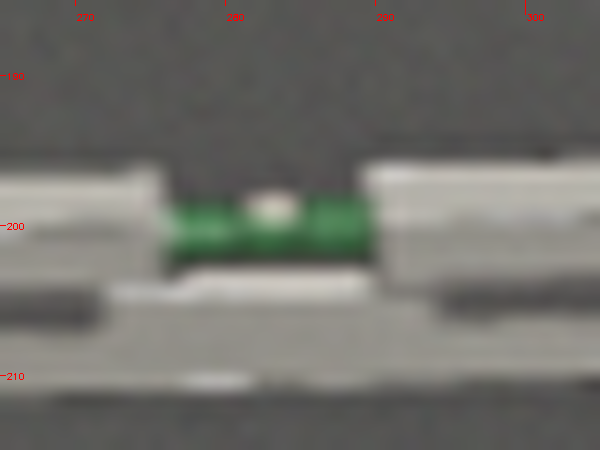

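View pics/t13.png

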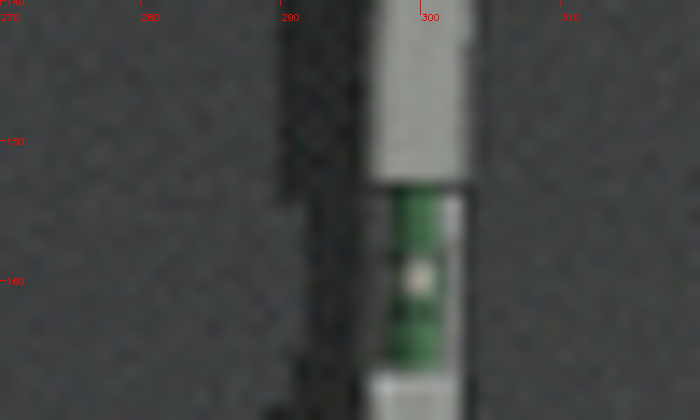

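```bash
cat > tp.py <<'E'
import sys
from h import *
from bub import *
f=loadF(f"f{sys.argv[1]}.pkl")["top"]
for ym in (-2,2):
    xs,c,g=meas(f,"top",ym,134,half=1.5)
    sel=(xs>580)&(xs<632)&((xs*2)%3==0);print(ym,[(float(x),int(r),int(gg)) for x,r,gg in zip(xs[sel],c[sel,0],c[sel,1])])
E
python3 tp.py 13
python3 - <<'E'
from h import *
f=loadF("f13.pkl");crop(f["top"],288,145,24,30,20,"vt13")
E
```

```text
-2 [(580.5, 146, 148), (582.0, 151, 153), (583.5, 134, 142), (585.0, 112, 127), (586.5, 93, 115), (588.0, 77, 106), (589.5, 70, 102), (591.0, 70, 102), (592.5, 71, 103), (594.0, 70, 104), (595.5, 68, 102), (597.0, 63, 92), (598.5, 59, 83), (600.0, 68, 92), (601.5, 77, 100), (603.0, 101, 117), (604.5, 126, 134), (606.0, 134, 140), (607.5, 137, 142), (609.0, 125, 132), (610.5, 105, 114), (612.0, 89, 104), (613.5, 76, 101), (615.0, 69, 99), (616.5, 70, 101), (618.0, 71, 102), (619.5, 72, 103), (621.0, 73, 104), (622.5, 72, 104), (624.0, 71, 104), (625.5, 65, 93), (627.0, 59, 81), (628.5, 83, 97), (630.0, 119, 125), (631.5, 137, 140)]
2 [(580.5, 147, 149), (582.0, 152, 154), (583.5, 129, 135), (585.0, 101, 112), (586.5, 78, 95), (588.0, 58, 81), (589.5, 49, 75), (591.0, 50, 76), (592.5, 51, 77), (594.0, 52, 79), (595.5, 52, 78), (597.0, 49, 69), (598.5, 46, 63), (600.0, 51, 69), (601.5, 57, 75), (603.0, 77, 89), (604.5, 98, 103), (606.0, 102, 106), (607.5, 103, 107), (609.0, 93, 98), (610.5, 77, 84), (612.0, 66, 77), (613.5, 58, 77), (615.0, 52, 77), (616.5, 52, 77), (618.0, 51, 78), (619.5, 51, 77), (621.0, 50, 77), (622.5, 49, 77), (624.0, 49, 78), (625.5, 47, 72), (627.0, 46, 65), (628.5, 77, 89), (630.0, 118, 122), (631.5, 137, 138)]
```

View pics/vt13.png

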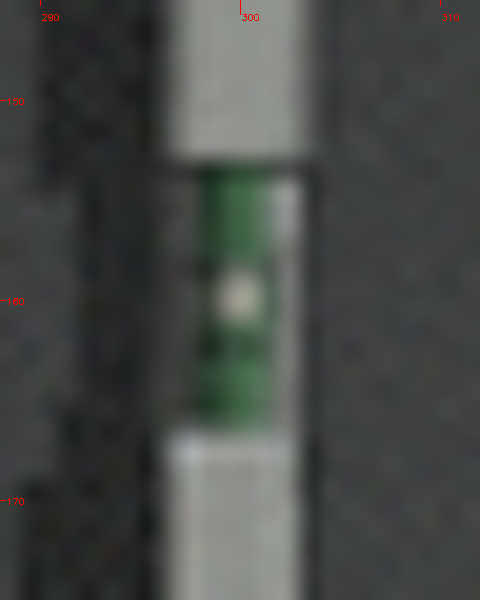

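Call:
carry_out(
  steps=[
    [0.08,0,0,0.15,0,0,-1],
    [0,0,0,0.15,0,0,-1],
    [0,0,0,0.15,0,0,-1],
    [0,0,0,0.15,0,0,-1],
    [0,0,0,0.15,0,0,-1],
    [0,0,0,0.15,0,0,-1],
    [0,0,0,0.1,0,0,-1],
    [0,0,0,0,0,0,-1],
    [0,0,0,0,0,0,-1],
    [0,0,0,0,0,0,-1],
    [0,0,0,0,0,0,-1],
    [0,0,0,0,0,0,-1],
  ],
)

```text
time: 22.7
tcp_pos: [442.2, -84.0, 74.8]
orientation: [0.077, -0.701, 0.073, 0.706]
wrist_force: [5.2, 1.4, 3.0]
width: 0.365
```

Call:
carry_out(
  steps=[
    [0,0,0,0,0,0,-1],
    [0,0,0,0,0,0,-1],
    [0,0,0,0,0,0,-1],
    [0,0,0,0,0,0,-1],
  ],
)

```text
time: 23.2
tcp_pos: [442.2, -84.0, 74.8]
orientation: [0.077, -0.701, 0.073, 0.706]
wrist_force: [5.2, 1.7, 3.6]
width: 0.363
```

```bash
python3 look.py 14; python3 tp.py 14
python3 - <<'E'
from h import *
f=loadF("f14.pkl");crop(f["top"],288,145,24,30,20,"vt14");crop(f["side"],265,185,40,30,15,"s14")
E
```

```text
t 23.2 q [-0.76  0.62  1.13  2.23 -0.82  0.81 -0.87] p [442.2 -84.   74.8] x [-0.006  0.006 -1.   ] y [-0.211 -0.978 -0.005] F [5.2 1.7 3.6] M [ 0.08 -1.33 -0.03] w 0.363
-2 [(580.5, 147, 150), (582.0, 151, 154), (583.5, 133, 141), (585.0, 110, 125), (586.5, 90, 112), (588.0, 73, 102), (589.5, 66, 98), (591.0, 67, 100), (592.5, 68, 101), (594.0, 68, 101), (595.5, 67, 99), (597.0, 62, 92), (598.5, 59, 86), (600.0, 71, 92), (601.5, 82, 98), (603.0, 102, 113), (604.5, 122, 129), (606.0, 131, 136), (607.5, 136, 140), (609.0, 122, 126), (610.5, 95, 102), (612.0, 78, 91), (613.5, 72, 95), (615.0, 68, 99), (616.5, 70, 101), (618.0, 72, 104), (619.5, 73, 106), (621.0, 75, 108), (622.5, 74, 106), (624.0, 73, 105), (625.5, 65, 95), (627.0, 56, 83), (628.5, 81, 100), (630.0, 120, 130), (631.5, 139, 144)]
2 [(580.5, 145, 149), (582.0, 150, 153), (583.5, 127, 133), (585.0, 98, 109), (586.5, 74, 91), (588.0, 53, 77), (589.5, 45, 72), (591.0, 49, 74), (592.5, 51, 76), (594.0, 52, 78), (595.5, 51, 78), (597.0, 46, 70), (598.5, 43, 64), (600.0, 53, 69), (601.5, 64, 75), (603.0, 80, 87), (604.5, 96, 100), (606.0, 100, 105), (607.5, 102, 107), (609.0, 89, 96), (610.5, 69, 79), (612.0, 58, 71), (613.5, 53, 73), (615.0, 50, 74), (616.5, 49, 75), (618.0, 49, 75), (619.5, 51, 77), (621.0, 52, 79), (622.5, 52, 78), (624.0, 52, 78), (625.5, 48, 72), (627.0, 43, 65), (628.5, 75, 90), (630.0, 118, 124), (631.5, 137, 140)]
```

View pics/vt14.png

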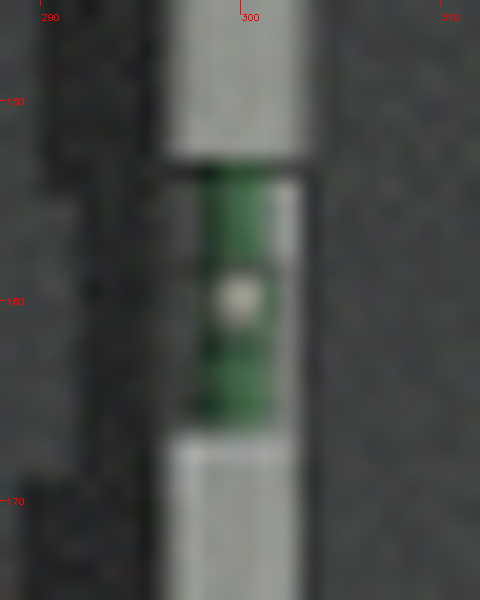

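View pics/s14.png

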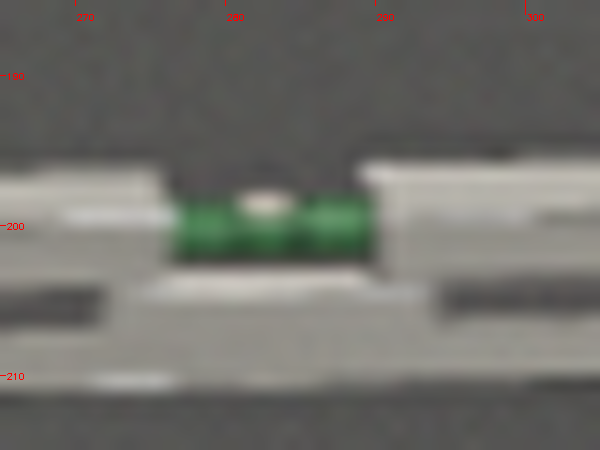

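```bash
cat > fit.py <<'E'
import sys
from h import *
from scipy.optimize import least_squares
from scipy.special import erf
Y0=-107.5
def sig(f,cols=(299,300),rows=(148,173)):
    im=f["img"].astype(float)
    r=np.arange(*rows);v=im[rows[0]:rows[1],cols[0]:cols[1]+1].mean(1)
    x=np.array([atz(f,(np.mean(cols),k),134)[0] for k in r]);return r,x,v
def box(x,a,b,s): return .5*(erf((x-a)/s/2**.5)-erf((x-b)/s/2**.5))
def model(p,x,k):
    # p: m, s, met1, met2, green, linedepth, linew, wall depth, bub amp, [b_k]
    m,s,M1,M2,G,ld,bw,wd,ba=p[:9];b=p[9+k]
    y=np.where(True,M1*box(x,-1e4,m-21.6,s),0)+M2*box(x,m+22.,1e4,s)+G*box(x,m-21.6,m+22,s)
    y=y-ld*(box(x,m-6.5,m-5.5,s)+box(x,m+5.5,m+6.5,s))-wd*box(x,m+20.6,m+22,s)+ba*box(x,b-bw/2,b+bw/2,s)
    return y
if __name__=="__main__":
    ks=sys.argv[1].split(",")
    for nm,ch in(("R",0),("G",1)):
        D=[sig(loadF(f"f{k}.pkl")["top"]) for k in ks]
        def res(p): return np.concatenate([model(p,x,i)-v[:,ch] for i,(r,x,v) in enumerate(D)])
        p0=[606,1.6,140,140,70,40,8,10,60]+[608]*len(ks)
        lo=[595,.8,50,50,20,0,5,0,5]+[590]*len(ks);hi=[615,4,250,250,200,400,10,300,300]+[625]*len(ks)
        r=least_squares(res,p0,bounds=(lo,hi));print(nm,r.x.round(2),"rms",np.sqrt(np.mean(r.fun**2)).round(1),"off",(r.x[9:]-r.x[0]).round(2))
E
python3 fit.py 10,13,14; python3 -c "
from fit import *
for k in(10,13,14):
    r,x,v=sig(loadF(f'f{k}.pkl')['top']);print(k,[(int(a),round(float(b),1),int(c[0]),int(c[1])) for a,b,c in zip(r,x,v)])"
```

```text
R [606.57   1.45 141.71 143.2   64.84  28.19   8.21  25.47  75.1  610.35
 606.97 606.41] rms 7.4 off [ 3.79  0.41 -0.15]
G [605.94   1.66 145.1  145.4   98.67  82.14   6.91  72.15  50.73 610.7
 607.21 606.71] rms 6.5 off [4.76 1.27 0.78]
10 [(148, 643.6, 139, 142), (149, 640.3, 138, 141), (150, 637.1, 140, 143), (151, 633.9, 142, 143), (152, 630.6, 139, 142), (153, 627.4, 111, 124), (154, 624.2, 57, 90), (155, 620.9, 59, 93), (156, 617.7, 67, 97), (157, 614.5, 99, 113), (158, 611.3, 138, 138), (159, 608.0, 130, 132), (160, 604.8, 79, 104), (161, 601.6, 63, 93), (162, 598.4, 54, 71), (163, 595.2, 74, 106), (164, 591.9, 72, 103), (165, 588.7, 70, 101), (166, 585.5, 79, 106), (167, 582.3, 120, 132), (168, 579.1, 140, 143), (169, 575.9, 136, 139), (170, 572.7, 137, 138), (171, 569.5, 137, 139), (172, 566.2, 139, 142)]
13 [(148, 643.6, 143, 146), (149, 640.3, 142, 144), (150, 637.1, 143, 146), (151, 633.9, 146, 148), (152, 630.6, 134, 137), (153, 627.4, 54, 75), (154, 624.2, 63, 97), (155, 620.9, 65, 97), (156, 617.7, 64, 96), (157, 614.5, 64, 94), (158, 611.3, 94, 104), (159, 608.0, 139,
[... 191 characters left out ...]
168, 579.1, 141, 143), (169, 575.9, 142, 145), (170, 572.7, 141, 144), (171, 569.5, 141, 144), (172, 566.2, 143, 144)]
14 [(148, 643.6, 143, 145), (149, 640.3, 144, 147), (150, 637.1, 146, 147), (151, 633.9, 144, 148), (152, 630.6, 137, 141), (153, 627.4, 51, 78), (154, 624.2, 65, 97), (155, 620.9, 67, 100), (156, 617.7, 63, 96), (157, 614.5, 62, 92), (158, 611.3, 79, 87), (159, 608.0, 139, 141), (160, 604.8, 128, 131), (161, 601.6, 82, 95), (162, 598.4, 55, 82), (163, 595.2, 65, 98), (164, 591.9, 64, 97), (165, 588.7, 61, 94), (166, 585.5, 99, 116), (167, 582.3, 152, 155), (168, 579.1, 143, 147), (169, 575.9, 142, 145), (170, 572.7, 143, 145), (171, 569.5, 144, 146), (172, 566.2, 145, 146)]
```

```bash
python3 fit.py 10; python3 fit.py 13,14
```

```text
R [604.59   1.5  138.51 140.53  69.32  55.56   7.09  56.01  84.58 610.4 ] rms 3.6 off [5.81]
G [604.59   1.21 141.04 142.83 100.6   92.77   5.57  46.95  65.47 610.69] rms 2.9 off [6.09]
R [606.99   1.07 144.38 144.18  63.56   3.96   8.29  46.42  72.59 606.9
 606.37] rms 3.0 off [-0.1  -0.63]
G [606.3    1.37 147.22 146.33  98.72 124.18  10.    88.98  40.25 606.92
 606.32] rms 3.5 off [0.62 0.02]
```

Run:
```python
from h import *
for k in(10,13,14):
    f=loadF(f"f{k}.pkl")["side"];im=f["img"]
    for r in range(196,204): print(k,r,"R",im[r,272:293,0].tolist(),"G",im[r,272:293,1].tolist())
    print(proj(f,[[606.7,-107.5,134],[606.7,-107.5,131],[584.7,-117.5,137],[584.7,-107.5,134],[628.7,-117.5,137],[628.7,-107.5,134],[600.7,-107.5,134],[612.7,-107.5,134],[516.7,-117.5,137],[696.7,-117.5,137]]).round(1).tolist())
```

```text
10 196 R [99, 98, 97, 90, 82, 84, 86, 83, 86, 86, 84, 82, 83, 84, 85, 85, 91, 123, 141, 142, 159] G [98, 97, 96, 90, 81, 85, 86, 85, 82, 85, 84, 82, 82, 84, 83, 82, 88, 120, 139, 138, 157]
10 197 R [181, 182, 175, 141, 87, 85, 87, 88, 86, 83, 84, 87, 85, 83, 81, 80, 90, 163, 189, 183, 180] G [179, 179, 172, 139, 84, 82, 86, 85, 82, 82, 82, 83, 83, 81, 79, 77, 87, 160, 186, 179, 176]
10 198 R [177, 180, 185, 157, 87, 81, 86, 83, 76, 69, 84, 116, 127, 104, 79, 64, 77, 161, 191, 183, 180] G [175, 177, 182, 152, 86, 82, 87, 84, 76, 74, 87, 114, 125, 108, 88, 77, 87, 159, 188, 179, 178]
10 199 R [178, 180, 181, 148, 76, 76, 77, 76, 66, 74, 130, 184, 200, 170, 99, 72, 71, 117, 171, 189, 190] G [177, 178, 177, 150, 112, 123, 123, 122, 103, 109, 153, 191, 202, 178, 135, 122, 119, 131, 167, 186, 188]
10 200 R [178, 169, 162, 138, 104, 107, 111, 108, 98, 97, 109, 119, 118, 106, 98, 97, 95, 103, 135, 149, 150] G [176, 167, 159, 146, 143, 153, 156, 153, 135, 133, 152, 156, 149, 141, 144, 145, 141, 129, 136, 146, 148]
10 201 R [148, 148, 146, 124, 80, 68, 74, 69, 64, 66, 68, 60, 59, 57, 62, 61, 6
[... 3605 characters left out ...]
, 51, 63, 119, 149, 149] G [141, 142, 140, 136, 114, 91, 92, 93, 80, 78, 89, 88, 71, 73, 86, 83, 83, 81, 121, 146, 145]
14 202 R [147, 146, 147, 137, 108, 84, 87, 84, 84, 86, 87, 88, 86, 86, 86, 91, 93, 88, 124, 149, 150] G [144, 144, 144, 136, 109, 87, 88, 84, 83, 85, 88, 88, 87, 86, 86, 90, 92, 87, 120, 146, 148]
14 203 R [146, 147, 148, 159, 176, 185, 185, 186, 188, 185, 187, 185, 187, 188, 188, 187, 186, 153, 131, 146, 147] G [144, 145, 144, 156, 172, 181, 181, 182, 182, 180, 183, 181, 183, 183, 183, 182, 181, 151, 127, 142, 144]
[[282.3, 197.3], [282.2, 198.1], [275.6, 198.4], [275.3, 197.5], [289.7, 198.0], [289.2, 197.1], [280.4, 197.3], [284.2, 197.2], [253.8, 199.0], [311.4, 197.4]]
```

The side view shows the black lines clearly, at columns 280.5 and 284.5 (mid 282.5), with the bubble at 282.2. That puts it about 0.9 mm too far towards the foot, so I'll turn back about 0.5 rad and release.

Call:
carry_out(
  steps=[
    [0,0,0,-0.13,0,0,-1],
    [0,0,0,-0.13,0,0,-1],
    [0,0,0,-0.13,0,0,-1],
    [0,0,0,-0.13,0,0,-1],
    [0,0,0,0,0,0,-1],
    [0,0,0,0,0,0,0.1],
    [0,0,0,0,0,0,0.1],
    [0,0,0,0,0,0,0.1],
    [0,0,0,0,0,0,0.1],
  ],
)

```text
time: 24.42
tcp_pos: [439.0, -84.7, 73.8]
orientation: [-0.106, -0.695, -0.111, 0.703]
wrist_force: [-0.2, 0.3, 0.3]
width: 0.55
```

```bash
python3 -c "
from plant import bot
from h import *
show(bot.state())"
```

```text
t 24.43 q [-0.69  0.54  1.01  2.23 -0.7   0.75 -0.46] p [439.  -84.7  73.8] x [-0.012  0.005 -1.   ] y [ 0.302 -0.953 -0.009] F [-0.2  0.3  0.3] M [ 0.02 -0.   -0.04] w 0.55
```

Call:
carry_out(
  steps=[
    [-2,0,0,0,0,0,0.1],
    [-5,0,0,0,0,0,0.1],
    [-5,0,0,0,0,0,0.1],
    [-3,0,0,0,0,0,0.1],
    [0,0,0,0,0,0,0.1],
  ],
)

```text
time: 25.05
tcp_pos: [442.2, -85.3, 225.2]
orientation: [-0.106, -0.696, -0.111, 0.701]
wrist_force: [-0.0, 1.2, -0.6]
width: 0.546
```

```bash
python3 look.py 15
cat > sb.py <<'E'
import sys
from h import *
im=loadF(f"f{sys.argv[1]}.pkl")["side"]["img"].astype(int)
r0=int(sys.argv[2]) if len(sys.argv)>2 else 197
for r in range(r0,r0+6):
    print(r,"R",im[r,276:290,0].tolist(),"G",im[r,276:290,1].tolist())
    v=im[r,279:287,0]-im[r,277:280,0].mean();w=np.clip(v-8,0,None);print("   cen",round((w*np.arange(279,287)).sum()/max(w.sum(),1),2),w.sum())
E
python3 sb.py 15; python3 fit.py 15;  python3 - <<'E'
from h import *
f=loadF("f15.pkl");crop(f["side"],200,150,140,100,5,"s15");crop(f["top"],230,110,120,100,6,"t15")
E
```

```text
t 25.05 q [-1.06  0.29  1.4   2.11 -0.34  1.02 -0.74] p [442.2 -85.3 225.2] x [-0.008  0.007 -1.   ] y [ 0.303 -0.953 -0.009] F [-0.   1.2 -0.6] M [-0.   -0.02  0.01] w 0.546
197 R [95, 83, 86, 85, 81, 87, 98, 101, 94, 83, 85, 83, 83, 120] G [94, 80, 84, 84, 80, 83, 96, 98, 91, 82, 84, 83, 81, 119]
   cen 282.73 14.999999999999986
198 R [103, 69, 75, 72, 73, 124, 171, 188, 150, 77, 74, 73, 73, 92] G [114, 89, 93, 92, 85, 120, 165, 180, 145, 97, 107, 106, 107, 114]
   cen 282.65 313.0
199 R [127, 78, 76, 74, 75, 112, 148, 149, 114, 78, 81, 82, 84, 94] G [152, 125, 124, 125, 115, 140, 168, 164, 136, 120, 131, 132, 135, 127]
   cen 282.52 187.0
200 R [119, 94, 90, 82, 71, 73, 82, 79, 69, 66, 74, 77, 70, 78] G [142, 140, 135, 130, 114, 114, 127, 121, 102, 102, 119, 121, 116, 108]
   cen 0.0 0.0
201 R [116, 63, 55, 59, 54, 48, 55, 54, 45, 50, 56, 50, 51, 63] G [130, 98, 93, 95, 83, 80, 92, 91, 74, 75, 87, 84, 86, 85]
   cen 0.0 0.0
202 R [93, 77, 81, 86, 83, 84, 85, 86, 85, 86, 86, 88, 87, 87] G [97, 83, 85, 88, 83, 83, 86, 88, 85, 84, 88, 88, 86, 85]
   cen 0.0 0.0
R [606.97   1.08 141.32 141.13  61.8   21.71   8.97  49.93  71.77 606.3 ] rms 3.3 off [-0.67]
G [606.25   1.46 144.49 143.4   96.14 105.29  10.    93.67  40.92 606.1 ] rms 3.0 off [-0.16]
```

View pics/s15.png

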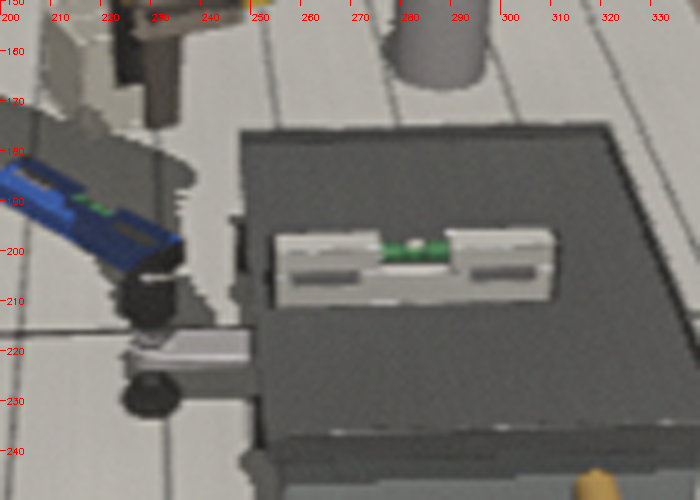

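View pics/t15.png

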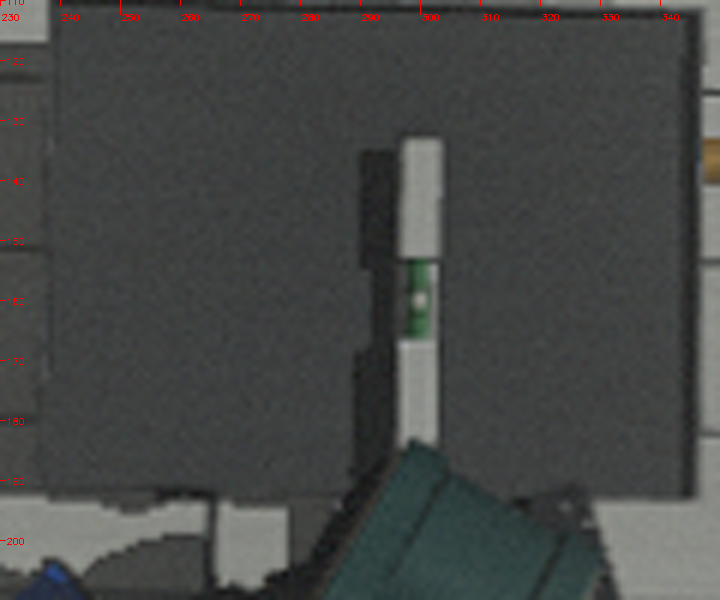

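Run:
```python
from plant import bot
from h import *
from kin import *
np.set_printoptions(precision=2,suppress=True)
f=loadF("f15.pkl")["top"];im=f["img"][:,:,0].astype(float)
for r in(140,148,172,180):
    v=im[r,290:312];c=np.arange(290,312);m=v>100;L=c[m][0];Rr=c[m][-1]
    a=L-1+(95-v[L-291])/(v[L-290]-v[L-291]);b=Rr+(v[Rr-290]-95)/(v[Rr-290]-v[Rr-289]);print(r,a,b,atz(f,((a+b)/2,r),137))
s=bot.state();T=Tm(s)
W=mk([545,-108,180],[0,0,-1],[0,-1,0]);P=W.copy();P[2,3]=145
T=plan(T,W,4);plan(T,P,3)
q=np.array(s["q"])
for G in(W,P): q,e=ik(G,q,w=.02);print(q,e)
```

```text
140 296.75 303.2291666666667 [ 669.   -108.85  137.  ]
148 296.35849056603774 302.82608695652175 [ 643.11 -107.94  137.  ]
172 295.9795918367347 302.49367088607596 [ 565.94 -107.94  137.  ]
180 296.08620689655174 302.4864864864865 [ 540.35 -108.49  137.  ]
n 4 row [np.float64(1.061), np.float64(1.078), np.float64(-2.466), np.float64(0.077), np.float64(0.003), np.float64(0.002)] end [ 545. -108.  180.] err [0. 0. 0.] ang 0.001
n 3 row [np.float64(1.168), np.float64(0.0), np.float64(0.001), np.float64(0.0), np.float64(-0.0), np.float64(0.0)] end [ 545. -108.  145.] err [ 0.  0. -0.] ang 0.001
[-0.72  0.6   1.17  1.92 -0.64  1.06 -0.84] 0.0002014054031886914
[-0.68  0.64  1.12  1.94 -0.69  1.01 -0.81] 3.3190346482354424e-05
```

Call:
carry_out(
  steps=[
    [0,1.08,-2.47,0.077,0,0,-1],
    [0,1.08,-2.47,0.077,0,0,-1],
    [1,1.08,-2.47,0.077,0,0,-1],
    [1,1.08,-2.47,0.077,0,0,-1],
    [1,0,0,0,0,0,-1],
    [1,0,0,0,0,0,-1],
    [0,0,0,0,0,0,-1],
    [0,0,0,0,0,0,-1],
    [0,0,0,0,0,0,-1],
  ],
  squeeze=15,
)

```text
time: 26.28
tcp_pos: [545.6, -108.5, 183.2]
orientation: [0.002, -0.704, -0.002, 0.711]
wrist_force: [0.4, 0.5, 0.4]
width: 0.003
```

```bash
python3 look.py 16; python3 sb.py 16
python3 - <<'E'
from h import *
from plant import bot
f=loadF("f16.pkl");crop(f["side"],220,140,110,80,7,"s16")
plan(Tm(bot.state()),mk([545,-108.3,143],[0,0,-1],[0,-1,0]),4)
E
```

```text
t 26.27 q [-0.71  0.6   1.17  1.91 -0.63  1.08 -0.85] p [ 545.6 -108.5  183.2] x [-0.01   0.006 -1.   ] y [-0.    -1.    -0.006] F [0.4 0.5 0.4] M [0.05 0.01 0.04] w 0.003
197 R [93, 82, 84, 84, 82, 88, 97, 99, 92, 82, 86, 80, 81, 124] G [92, 79, 84, 82, 79, 86, 94, 95, 89, 81, 84, 78, 81, 121]
   cen 282.64 14.000000000000014
198 R [105, 72, 73, 72, 76, 125, 172, 188, 152, 76, 70, 74, 70, 89] G [115, 90, 94, 93, 87, 120, 166, 179, 147, 97, 104, 108, 105, 112]
   cen 282.65 315.6666666666667
199 R [125, 78, 75, 75, 71, 113, 146, 150, 112, 79, 81, 85, 87, 92] G [152, 126, 125, 125, 115, 140, 167, 166, 133, 122, 132, 134, 136, 126]
   cen 282.5 185.0
200 R [120, 96, 88, 85, 69, 73, 81, 79, 67, 64, 76, 74, 70, 76] G [143, 141, 136, 130, 114, 114, 126, 122, 104, 102, 121, 120, 116, 108]
   cen 0.0 0.0
201 R [116, 62, 56, 53, 49, 50, 55, 55, 47, 46, 52, 55, 53, 63] G [131, 99, 94, 90, 80, 83, 92, 92, 73, 73, 87, 88, 86, 85]
   cen 0.0 0.0
202 R [91, 77, 84, 84, 86, 84, 85, 85, 84, 86, 87, 87, 86, 84] G [96, 83, 86, 86, 86, 83, 87, 88, 84, 86, 88, 87, 87, 84]
   cen 0.0 0.0
n 4 row [np.float64(1.002), np.float64(-0.003), np.float64(0.009), np.float64(-0.0), np.float64(0.003), np.float64(0.001)] end [ 545.  -108.3  143. ] err [0. 0. 0.] ang 0.002
```

View pics/s16.png

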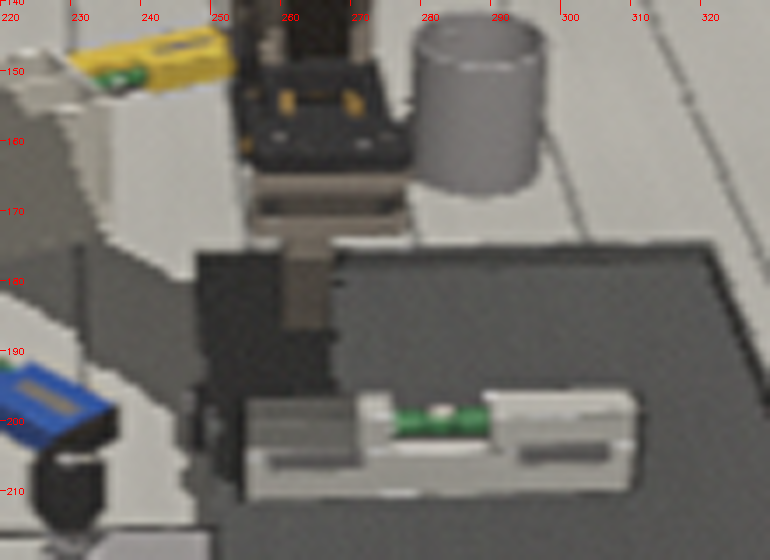

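Call:
carry_out(
  steps=[
    [1,0,0,0,0.004,0,-1],
    [1,0,0,0,0.004,0,-1],
    [1,0,0,0,0.003,0,-1],
    [0.9,0,0,0,0,0,-1],
    [0,0,0,0,0,0,-1],
    [0,0,0,0,0,0,-1],
  ],
)

```text
time: 27.12
tcp_pos: [545.4, -108.8, 143.8]
orientation: [-0.002, 0.707, 0.001, -0.707]
wrist_force: [-0.2, -0.1, -0.8]
width: 0.005
```

Call:
carry_out(
  steps=[
    [0.15,0,0,0,0,0,-1],
    [0.15,0,0,0,0,0,-1],
  ],
)

```text
time: 27.38
tcp_pos: [545.4, -108.5, 140.8]
orientation: [-0.002, 0.707, 0.002, -0.707]
wrist_force: [0.3, 0.2, -0.2]
width: 0.004
```

Call:
carry_out(
  steps=[
    [0.1,0,0,0,0,0,-1],
    [0.1,0,0,0,0,0,-1],
  ],
)

```text
time: 27.62
tcp_pos: [545.3, -108.5, 138.6]
orientation: [0.002, -0.707, -0.002, 0.707]
wrist_force: [1.0, 0.2, -0.2]
width: 0.004
```

Call:
carry_out(
  steps=[
    [0.08,0,0,0,0,0,-1],
    [0,0,0,0,0,0,-1],
  ],
)

```text
time: 27.88
tcp_pos: [545.2, -108.5, 137.8]
orientation: [0.002, -0.707, -0.002, 0.707]
wrist_force: [-0.3, -0.3, -0.1]
width: 0.006
```

Call:
carry_out(
  steps=[
    [0.08,0,0,0,0,0,-1],
    [0,0,0,0,0,0,-1],
  ],
)

```text
time: 28.12
tcp_pos: [545.3, -108.7, 137.4]
orientation: [-0.002, 0.707, 0.002, -0.707]
wrist_force: [-1.1, 0.8, 4.6]
width: 0.005
```

Call:
carry_out(
  steps=[
    [0.06,0,0,0,0,0,-1],
    [0,0,0,0,0,0,-1],
  ],
)

```text
time: 28.38
tcp_pos: [545.3, -108.7, 137.4]
orientation: [-0.003, 0.707, 0.002, -0.707]
wrist_force: [-3.0, 0.9, 10.0]
width: 0.006
```

Call:
carry_out(
  steps=[
    [-0.03,0,0,0,0,0,-1],
    [0,0,0,0,0,0,-1],
    [0,0,0,0,0,0,-1],
    [0,0,0,0,0,0,-1],
    [0,0,0,0,0,0,-1],
    [0,0,0,0,0,0,-1],
    [0,0,0,0,0,0,-1],
    [0,0,0,0,0,0,-1],
    [0,0,0,0,0,0,-1],
    [0,0,0,0,0,0,-1],
  ],
)

```text
time: 29.62
tcp_pos: [545.3, -108.7, 137.4]
orientation: [-0.002, 0.707, 0.002, -0.707]
wrist_force: [-1.1, 1.4, 7.0]
width: 0.005
```

```bash
python3 look.py 17; python3 sb.py 17; python3 fit.py 17
python3 - <<'E'
from h import *
f=loadF("f17.pkl");crop(f["side"],220,140,110,80,7,"s17");crop(f["side"],265,185,40,30,15,"v17");crop(f["top"],240,110,120,100,6,"t17")
E
```

```text
t 29.62 q [-0.67  0.64  1.11  1.95 -0.7   1.   -0.79] p [ 545.3 -108.7  137.4] x [ 0.     0.006 -1.   ] y [-0.001 -1.    -0.006] F [-1.1  1.4  7. ] M [ 0.2   0.56 -0.  ] w 0.005
197 R [92, 84, 83, 85, 81, 88, 96, 102, 93, 82, 83, 83, 82, 123] G [91, 83, 82, 84, 79, 85, 93, 98, 89, 82, 83, 83, 82, 121]
   cen 282.8 15.0
198 R [104, 73, 72, 75, 72, 123, 172, 189, 153, 76, 72, 74, 70, 90] G [113, 91, 92, 96, 86, 123, 164, 180, 148, 95, 104, 107, 105, 112]
   cen 282.67 311.6666666666667
199 R [124, 76, 74, 75, 70, 111, 147, 151, 114, 77, 81, 83, 85, 92] G [151, 124, 125, 125, 112, 140, 168, 165, 134, 120, 132, 134, 136, 126]
   cen 282.53 191.0
200 R [119, 93, 87, 81, 74, 73, 82, 79, 67, 64, 75, 73, 70, 77] G [143, 139, 136, 128, 116, 114, 127, 125, 102, 101, 121, 120, 117, 110]
   cen 0.0 0.0
201 R [119, 63, 53, 55, 55, 47, 56, 54, 45, 47, 53, 54, 50, 64] G [133, 99, 93, 94, 86, 79, 93, 90, 73, 74, 90, 88, 86, 85]
   cen 0.0 0.0
202 R [92, 76, 78, 82, 86, 84, 87, 85, 85, 89, 85, 86, 87, 85] G [98, 81, 82, 85, 85, 85, 86, 86, 86, 87, 85, 86, 87, 84]
   cen 284.62 2.666666666666657
R [612.45   3.51  50.   146.4   46.98   0.     5.   300.    11.06 617.49] rms 4.0 off [5.04]
G [612.33   3.31  61.09 144.45  59.86   0.    10.   300.    15.12 611.65] rms 6.7 off [-0.68]
```

View pics/s17.png

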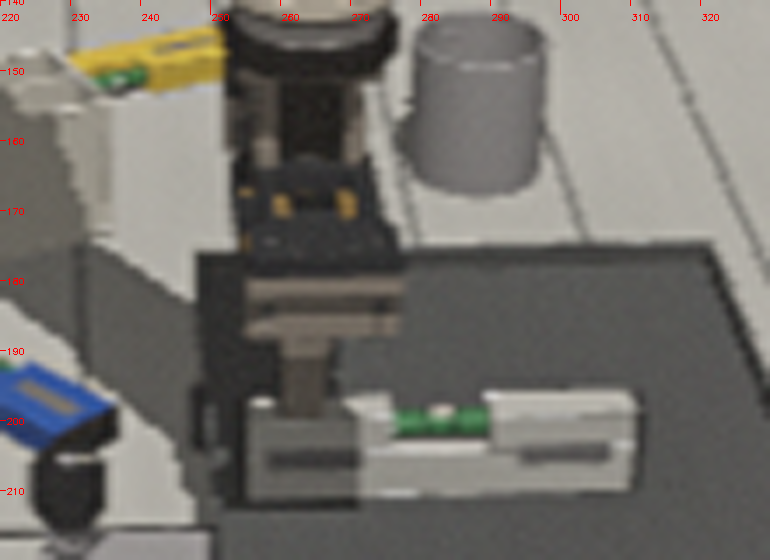

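View pics/v17.png

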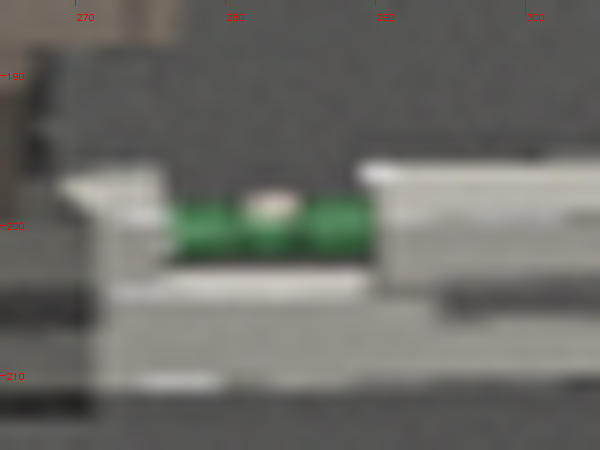

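View pics/t17.png

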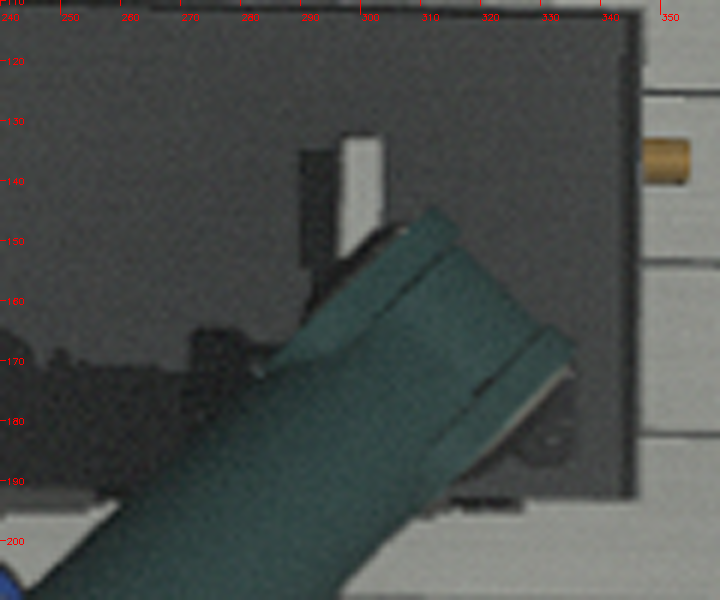

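```bash
python3 -c "
from plant import bot
from h import *
show(bot.state());print(bot.sign_off())"
```

```text
t 29.73 q [-0.66  0.64  1.11  1.95 -0.7   1.   -0.79] p [ 545.3 -108.7  137.4] x [ 0.     0.006 -1.   ] y [-0.001 -1.    -0.006] F [-2.3  0.2  7.3] M [ 0.17  0.53 -0.02] w 0.008
the job is handed in; nothing more can be done
None
```

The job is done and handed in at 29.7 s. The aluminium level is out of the caddy and lies vial up on the plate, running near edge to back edge. The bubble is centred, and the arm is holding a steady push for you to tighten the lock nut.

- **Levelling:** I turned the foot knob a net 3.4 rad or so clockwise. That was about 4 rad one way, then 0.5 rad back because the bubble had gone slightly too far.
- **Pressing:** The closed fingertips press on the level's near half at about 7 N. The bubble did not move when the push came on.
- **Bubble check:** In the last side view the lines are at columns 280.6 and 284.5 and the bubble at about 282.6. That is within about 0.3 mm of centre.
- **Where readings disagreed:** Before pressing, the top-camera fit put the bubble 0.2 to 0.7 mm towards the foot, still inside the 1.5 mm limit. While pressing, the arm hides the vial from the top camera, so that last check is from the side view only.
- **Along the way:**
  - My first attempt to lay the level stopped at a joint limit, so I laid it with the tool tilted the other way.
  - While I turned the knob, the level appeared to shift 1 to 2 mm towards the back.
- **Bystanders:** I did not touch the mug, pot, bowl or spork. I did not measure their positions again at the end.

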